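# Roll-test the tube offcuts and hang up the tag

### The job

Sort the loose steel tubes on the roll-test ramp: slide its red stop fully open, then lay each tube across the top of the ramp and let go, so that every tube that rolls ends up in the barred box at the foot, and put every tube that will not roll into the red scrap tray. Once all the tubes are sorted, slide the stop fully shut again and hang the green tag by its hole on the yellow hook. Leave the other tools and cans where they are.

Things in the scene. Friction and masses are not known exactly. Their poses are not given: they have to be found in the camera images.
- ramp: fixed roll-test ramp. Origin on the table under it; x points downhill, y across, z up. Blue sides down to the table; plywood deck, 126 mm wide between cheeks 12 mm higher, falls 10 degrees to +x: 82 mm above the table at x = -130 mm, 47 mm at x = 66 mm. There a crossbar (from y = -85 to 92 mm, 16 mm wide, 83 to 93 mm high) spans it; beyond is the barred box.
- release (a point): point on the deck surface near the top of the ramp (ramp x = -95 mm, mid-width): a good place to set a tube down, lying across the ramp
- stop (a joint): red sliding stop on the crossbar, m: 0 = shut (its tongue hangs in the middle of the passage and blocks tubes), 0.075 = fully open at its end stop (beside the passage). It slides along the ramp's +y as the value grows, needs about 2 N and stays where it is left.
- stop_grip (a point): middle of the top of the red grip of the stop, 130 mm above the table; the grip is 26 mm along the ramp's x, 20 mm along its y, and free from 96 mm to 130 mm height
- scrap_tray: red open tray, fixed, 180 mm (x) by 160 mm (y) by 45 mm high, walls and floor 4 mm (inner floor 4 mm above the table). Origin at the centre of its underside, its x and y along its sides.
- tag: green flat tag, loose, 90 mm (x) by 36 mm (y) by 6 mm thick, 40 g, with a 20 mm hole 28 mm from its middle towards +x; origin at the centre of its underside; it starts lying flat
- tag_hole (a point): centre of the tag's hole
- tag_hook: fixed hook stand: 90 mm square foot, 16 mm round post 145 mm high standing 30 mm to the +x side of the origin, and a yellow 8 mm round arm that runs at 120 mm height from the post to x = -45 mm, where it turns straight up to its tip. Origin on the table; y = 0 is the arm's plane.
- hook_tip (a point): top end of the yellow hook's upturned tip, 150 mm above the table
- screwdriver: screwdriver lying on the table, bystander, not to be moved
- oil_can: red can 56 mm across, 100 mm high, upright, bystander
- solvent_tin: white tin 70 mm across, 120 mm high, upright, bystander
- spirit_level: yellow spirit level 300 x 22 x 50 mm standing on edge, its length along its x, bystander
- wood_offcut: block of pale wood 100 x 45 x 30 mm, bystander
- wrench: wrench lying on the table, bystander
- tube_a: loose steel tube offcut, 80 mm long along its own x, 50 to 100 g; may be absent. Either sound (round, 24 mm across: rolls freely on the ramp, hardly on the table) or squashed (28 mm wide, 16 mm high: stays where it is set on the ramp); which is not told. Origin at its middle: 12 mm (sound) or 8 mm (squashed, lying flat) above what it lies on.
- tube_b: loose steel tube offcut, 80 mm long along its own x, 50 to 100 g; may be absent. Either sound (round, 24 mm across: rolls freely on the ramp, hardly on the table) or squashed (28 mm wide, 16 mm high: stays where it is set on the ramp); which is not told. Origin at its middle: 12 mm (sound) or 8 mm (squashed, lying flat) above what it lies on.
- tube_c: loose steel tube offcut, 80 mm long along its own x, 50 to 100 g; may be absent. Either sound (round, 24 mm across: rolls freely on the ramp, hardly on the table) or squashed (28 mm wide, 16 mm high: stays where it is set on the ramp); which is not told. Origin at its middle: 12 mm (sound) or 8 mm (squashed, lying flat) above what it lies on.
- tube_d: loose steel tube offcut, 80 mm long along its own x, 50 to 100 g; may be absent. Either sound (round, 24 mm across: rolls freely on the ramp, hardly on the table) or squashed (28 mm wide, 16 mm high: stays where it is set on the ramp); which is not told. Origin at its middle: 12 mm (sound) or 8 mm (squashed, lying flat) above what it lies on.
- tube_e: loose steel tube offcut, 80 mm long along its own x, 50 to 100 g; may be absent. Either sound (round, 24 mm across: rolls freely on the ramp, hardly on the table) or squashed (28 mm wide, 16 mm high: stays where it is set on the ramp); which is not told. Origin at its middle: 12 mm (sound) or 8 mm (squashed, lying flat) above what it lies on.
- tube_f: loose steel tube offcut, 80 mm long along its own x, 50 to 100 g; may be absent. Either sound (round, 24 mm across: rolls freely on the ramp, hardly on the table) or squashed (28 mm wide, 16 mm high: stays where it is set on the ramp); which is not told. Origin at its middle: 12 mm (sound) or 8 mm (squashed, lying flat) above what it lies on.
- box_in (a point): in the barred box, near its floor. The box spans ramp x = 70 to 190 mm, 126 mm wide inside; its floor lies an 11 mm step below the deck's end and slopes on from 36 to 14 mm above the table. Steel bars roof it at 80 mm, so tubes get in only by rolling under the crossbar. It holds three side by side.
There are look-alikes about, which are no part of the job. What is shaped like the tube_b but blue or pink is not meant.

How it is judged (in metres and radians):
On the way, in this order (a step that is already met when the one before it is completed fails the run):
1. the red stop is slid fully open (within 7 mm of its end stop) (value of joint stop above 0.068 m), for 0.2 s.
2. with the stop still open, every sound tube lies in the barred box and every squashed tube lies in the scrap tray (x of tube_a in the frame of ramp between 0.07 and 0.192 m and y of tube_a in the frame of ramp between -0.064 and 0.064 m and height (world z) of each of tube_a, tube_c, tube_f below 0.075 m and x of tube_c in the frame of ramp between 0.07 and 0.192 m and y of tube_c in the frame of ramp between -0.064 and 0.064 m and x of tube_f in the frame of ramp between 0.07 and 0.192 m and y of tube_f in the frame of ramp between -0.064 and 0.064 m and x of tube_b in the frame of scrap_tray between -0.087 and 0.087 m and y of tube_b in the frame of scrap_tray between -0.077 and 0.077 m and height (world z) of each of tube_b, tube_d, tube_e below 0.045 m and linear speed of each of tube_b, tube_d, tube_e below 0.05 m/s and x of tube_d in the frame of scrap_tray between -0.087 and 0.087 m and y of tube_d in the frame of scrap_tray between -0.077 and 0.077 m and x of tube_e in the frame of scrap_tray between -0.087 and 0.087 m and y of tube_e in the frame of scrap_tray between -0.077 and 0.077 m and value of joint stop above 0.05 m), for 0.3 s.
At the end, for the whole second after the job is handed in: every tube that rolls lies in the barred box behind the stop, every squashed tube lies at rest in the scrap tray, the stop is shut (within 7 mm), and the tag hangs at rest by its hole on the yellow hook's arm (x of tube_a in the frame of ramp between 0.07 and 0.192 m and y of tube_a in the frame of ramp between -0.064 and 0.064 m and height (world z) of each of tube_a, tube_c, tube_f below 0.075 m and x of tube_c in the frame of ramp between 0.07 and 0.192 m and y of tube_c in the frame of ramp between -0.064 and 0.064 m and x of tube_f in the frame of ramp between 0.07 and 0.192 m and y of tube_f in the frame of ramp between -0.064 and 0.064 m and x of tube_b in the frame of scrap_tray between -0.087 and 0.087 m and y of tube_b in the frame of scrap_tray between -0.077 and 0.077 m and height (world z) of each of tube_b, tube_d, tube_e below 0.045 m and linear speed of each of tube_b, tube_d, tube_e below 0.05 m/s and x of tube_d in the frame of scrap_tray between -0.087 and 0.087 m and y of tube_d in the frame of scrap_tray between -0.077 and 0.077 m and x of tube_e in the frame of scrap_tray between -0.087 and 0.087 m and y of tube_e in the frame of scrap_tray between -0.077 and 0.077 m and x of tag_hole in the frame of tag_hook between -0.062 and 0.03 m and y of tag_hole in the frame of tag_hook between -0.02 and 0.02 m and height (world z) of tag_hole between 0.095 and 0.142 m and linear speed of tag below 0.1 m/s and value of joint stop below 0.007 m); the robot touches nothing.
It fails at once if a bystander (screwdriver, can, tin, level, wood block, wrench) is moved more than 5 cm (distance of any of screwdriver, oil_can, solvent_tin, spirit_level, wood_offcut, wrench from where it was at the start of the episode above 0.05 m).
Of tube_a, tube_c, tube_f only 2 to 3 are there at a start; the rules pass over those that are not, and their reading is None.
Of tube_b, tube_d, tube_e only 1 to 2 are there at a start; the rules pass over those that are not, and their reading is None.
At some moment in a run one of tube_a, tube_b, tube_c, tube_d, tube_e, tube_f, tag may be knocked a few centimetres aside while the robot is not near it.
Once in a run the grip may slacken for a moment while it holds something.
It also fails if it takes over 210 s, if anything falls off the work surface, if the arm or the gripper's body presses on something with over 40 N, if the wrist force passes 120 N, or if a joint passes its speed limit or range.

### The arm

A 6-joint arm with a two-finger parallel gripper is mounted at the origin on the work surface. World frame = base frame: x ahead of the robot, y to its left, z up, the work surface at z = 0. Lengths are in mm, angles in degrees, forces in N, time in s.
With the tool pointing down it reaches from about 300 to 850 mm from the base axis. Payload 4.2 kg.
Tool frame: the origin (TCP) lies midway between the tips of the shut fingers; the grasp point (between the pads) lies 19 mm behind it (env.grasp_offset is the distance from the TCP to the grasp point, in mm); z points along the fingers, y is the line along which they close (so a half turn about z gives the same grasp; the last joint's range is limited). The gripper opens to 91 mm and grips with 3 to 60 N. Pads are 32 mm wide; open, the fingers measure 118 mm over their backs; the gripper's body (76 mm by 178 mm) begins 60 mm behind the grasp point.
Start: joints at [71.734, 18.312, 89.639, -0, 72.044, -1.146], TCP at [169.268, 549.54, 184.476] pointing down, gripper open.
Joint ranges: [-177.97, 177.97], [-48.28, 115.42], [12.27, 149.76], [-77.06, 257.06], [2.81, 150.46], [-146.56, 146.56]. Speed limits (degrees/s): [147.25, 147.25, 180, 180, 180, 180].

### API

Orientations are given as [roll, pitch, yaw] about the fixed x, y, z axes, in that order (R = Rz(yaw) Ry(pitch) Rx(roll)).
In Python, from workcell import env, optics gives the robot as it stands. The module is installed in compiled form; this text tells all that it offers.
- The arm moves only by the tool send_rows, never from a script. Its argument "targets" is a list that holds one entry, the list of rows, each a list of 7 numbers: the turn, a rotation vector about the world's x, y, z scaled (see below), then the shift along the world's x, y, z scaled (see below), then the closure, from -1 (fully open) to 1 (shut). In form: [[[rx, ry, rz, x, y, z, gripper], ...]]. A call has 1 to 12 rows; each row shifts and turns the commanded pose from where the row before left it; what a row does not reach is not made up. The controller multiplies each number of a shift by 0.2 m and each number of a turn by pi/2 rad. A row lasts 1/10 s, in which the tool goes at most 50 mm and 8.59 degrees, less where a joint would pass 70% of its speed; a pose out of reach is approached as far as the arm can. A call with a number of a shift or a turn outside -1 to 1 is refused whole. A call with a gripper value outside its range is refused whole. The fingers move at their own pace and stop on an object; "grip_force" is the grip in N (left out, the last holds). Time passes only in rows, so rows that do not move let the fingers close. It gives the time, the measured TCP pose, the force, the opening and the grip force at its end, in the units of the state.
- env.state(): the state, without advancing time (a new reading comes with each control period).
- optics.grab_frame(name): name is "scene" or "top"; returns (picture, depth): 400x640x3 uint8, red, green, blue; 400x640 float32, mm along the optical axis (not along the pixel's ray), 0 where there is no reading.
- optics.camera_info(name): a dict with "camera_matrix" (3x3 intrinsics, pixels), "R" (3x3) and "t" (3): a world point X has camera coordinates R X + t. Camera axes: x right, y down, z forward; pixel columns grow to the right and rows downward; lengths in mm; the calibration is good to about 2 mm. A picture is of the moment at which its call begins. camera_info takes no time and is no camera call.
- env.job_done(): hands the job in; it is judged then, once.
Trained networks look in the newest picture that a camera, given by its name, has taken for a name from the list of things; names that differ only in an ending like _2 or _b are one class to them, and where a whole thing is asked for, a point or a joint stands for the part that bears it (a point fixed in the world has none). Each returns a list of dicts, best first, with "conf" (0 to 1); they miss things now and then, are a little off and sometimes report something else, mostly with a low value. They report only what shows in the picture. A call takes as long as a camera call. They do not tell look-alikes from the thing itself.
- optics.silhouettes(camera, name): "mask" (400x640 bool, what is visible of it) and "at" ([column, row] in pixels, amid what is visible of it).
- optics.place_of(camera, name): "at" ([column, row] in pixels: a listed point, or the origin of a listed thing).
The state is a dict: "time_s": time; "qpos": joint angles; "qvel": joint speeds; "effort": joint torques, N m; "ee_pos": TCP position; "ee_rot": TCP orientation; "force": force on the tool from outside, world axes, zero at the start; "torque": the same for the moment, N m; "gripper_width": finger opening in mm; "gripper_force": force on a finger pad.
Only numpy, scipy, OpenCV 4.12 (cv2) and the standard library are available. Lean on these libraries where they do the work, as an engineer would, in place of code of your own. Each camera call takes 0.05 s, during which the arm holds its last target. There are 200 camera calls.

## Working session

There is one attempt and no reset: what is moved stays moved. The work goes in short steps, Python scripts to look and compute and a tool call to move; the robot and the scene stay as the last step left them, time stands still between calls to the robot, and variables do not carry over. Pictures are saved under pics/ and viewed, at most 14 in all, crops included, and the job is handed in when it is done.

Besides the shell and the picture viewer there is one more tool, called after "Call:" by a JSON object that holds its "api" and its "payload", one argument or row to a line. send_rows: Moves the arm, as the interface text tells. Its arguments: {"type":"object","properties":{"targets":{"type":"array"},"grip_force":{"type":"number"}},"required":["targets"]}

```bash
mkdir -p pics
cat > h.py <<'E'
import numpy as np, cv2
from workcell import env, optics
def save(n,img): cv2.imwrite(f'pics/{n}.png',cv2.cvtColor(img,cv2.COLOR_RGB2BGR))
def cam(c):
    i=optics.camera_info(c); return np.array(i['camera_matrix']),np.array(i['R']),np.array(i['t'])
def ray(c,uv,z):
    "world point on pixel's ray at height z"
    K,R,t=cam(c); d=R.T@np.linalg.solve(K,[uv[0],uv[1],1.]); o=-R.T@t
    return o+d*(z-o[2])/d[2]
def cloud(c,dep):
    K,R,t=cam(c); v,u=np.mgrid[0:400,0:640]
    p=np.stack([(u-K[0,2])/K[0,0]*dep,(v-K[1,2])/K[1,1]*dep,dep],-1)-t
    return p@R
E
python3 - <<'E'
from h import *
for c in ('top','scene'):
    im,d=optics.grab_frame(c); save(c+'0',im); np.save(c+'0.npy',d)
    K,R,t=cam(c); print(c,(-R.T@t).round(),K[0,0],R.round(2).tolist())
    P=cloud(c,d)
    for n in ['ramp','release','stop','stop_grip','scrap_tray','tag','tag_hole','tag_hook','hook_tip','box_in','tube_a']:
        for r in optics.silhouettes(c,n) if n in('tube_a','tag','scrap_tray') else optics.place_of(c,n):
            a=[int(x) for x in r['at']]; print(c,n,round(r['conf'],2),a,P[a[1],a[0]].round(0) )
print(env.state())
E
```

```text
top [ 414.   43. 1200.] 394.3650872326285 [[-0.02, -1.0, 0.03], [-1.0, 0.01, -0.07], [0.07, -0.03, -1.0]]
top ramp 0.9 [316, 186] [538.  -6.  56.]
top release 0.72 [311, 219] [441.  11.  77.]
top release 0.62 [390, 219] [ 439. -233.    2.]Traceback (most recent call last):
  File "<stdin>", line 7, in <module>
ValueError: it knows: box_in, hook_tip, oil_can, ramp, release, scrap_tray, screwdriver, solvent_tin, spirit_level, stop_grip, tag, tag_hole, tag_hook, tube, wood_offcut, wrench
```

```bash
cat > scan.py <<'E'
from h import *
def scan(names,tag,cams=('top','scene'),pic=True):
  for c in cams:
    im,d=optics.grab_frame(c); P=cloud(c,d)
    if pic: save(c+tag,im)
    for n in names:
        for r in (optics.silhouettes if n in('tube','tag','scrap_tray') else optics.place_of)(c,n):
            if r['conf']<.25: continue
            a=[int(x) for x in r['at']]; s=''
            if 'mask' in r:
                q=P[r['mask']&(d>0)]; q=q[np.abs(q[:,2]-np.median(q[:,2]))<15]
                (cx,cy),wh,an=cv2.minAreaRect(q[:,:2].astype(np.float32))
                e=np.linalg.eigh(np.cov(q[:,:2].T))[1][:,1]
                col=np.median(im[r['mask']],0).astype(int)
                s=f'rect {cx:.0f},{cy:.0f} {wh[0]:.0f}x{wh[1]:.0f} ax {np.degrees(np.arctan2(e[1],e[0])):.0f} z95 {np.percentile(q[:,2],90):.0f} col {col}'
            print(c,n,round(r['conf'],2),a,P[a[1],a[0]].round(0),s)
E
python3 - <<'E'
from scan import *
scan(['ramp','release','stop_grip','scrap_tray','tag','tag_hole','tag_hook','hook_tip','box_in','tube'],'1')
s=env.state(); print({k:np.round(v,2) for k,v in s.items()}, env.grasp_offset)
E
```

```text
top ramp 0.58 [314, 187] [535.   0.  58.] 
top ramp 0.4 [456, 177] [ 549. -388.  135.] 
top ramp 0.29 [319, 159] [604. -12. 130.] 
top release 0.95 [311, 218] [444.  11.  74.] 
top stop_grip 0.59 [318, 158] [607.  -9. 129.] 
top scrap_tray 0.46 [318, 172] [580. -12.  51.] rect 566,-7 161x333 ax 169 z95 77 col [251 228 165]
top tag 0.82 [394, 228] [ 412. -243.    5.] rect 415,-246 89x35 ax -156 z95 8 col [112 236 116]
top tag_hole 0.69 [391, 221] [ 433. -236.   -1.] 
top tag_hook 0.81 [457, 180] [ 556. -443.    7.] 
top hook_tip 0.77 [457, 173] [ 577. -442.   10.] 
top box_in 0.62 [321, 144] [669. -24.  24.] 
top box_in 0.46 [447, 145] [ 650. -387.   81.] 
top tube 0.82 [274, 259] [326. 121.  16.] rect 322,120 77x26 ax -142 z95 18 col [255 208 235]
top tube 0.77 [223, 218] [450. 272.  17.] rect 443,271 28x75 ax -178 z95 18 col [243 240 232]
top tube 0.76 [188, 182] [558. 374.  21.] rect 559,366 24x84 ax 158 z95 25 col [205 197 184]
top tube 0.74 [246, 182] [557. 204.  11.] rect 560,210 81x30 ax -173 z95 17 col [241 237 229]
top tube 0.62 [184, 283] [260. 387.  14.] rect 261,387 78x29 
[... 1361 characters left out ...]
z95 15 col [116 115 114]
scene tube 0.49 [385, 151] [566. 368.  25.] rect 565,363 23x80 ax 158 z95 24 col [171 161 153]
scene tube 0.45 [366, 189] [569. 196.   7.] rect 567,206 72x23 ax -174 z95 18 col [198 192 185]
{'time_s': np.float64(1.25), 'qpos': array([71.73, 18.31, 89.64, -0.  , 72.04, -1.15]), 'qvel': array([ 0.1 ,  0.05, -0.05, -0.01,  0.  , -0.05]), 'effort': array([ 0.000e+00, -4.124e+01, -2.322e+01,  7.000e-02,  4.000e-02,
        0.000e+00]), 'ee_pos': array([169.27, 549.55, 184.48]), 'ee_rot': array([179.99,   0.  , 162.88]), 'force': array([ 0.21,  0.45, -0.29]), 'torque': array([-0.04, -0.02,  0.04]), 'gripper_force': np.float64(0.0), 'gripper_width': np.float64(91.12)} 18.8
```

View pics/top0.png

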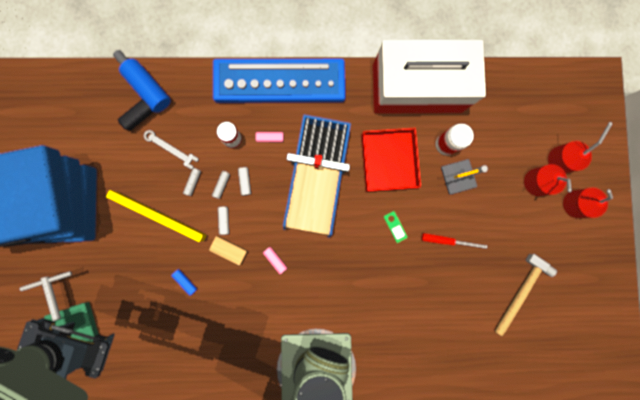

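```bash
ls pics
```

```text
scene1.png
top0.png
top1.png
```

The top view shows four grey steel tubes at about (191,183), (220,184), (244,181) and (223,220). Look-alikes are pink at (269,137) and (275,260), and blue at (184,282). The network also took the wood offcut at (229,250) for a tube. The tag is at (394,228), the hook at (460,178), the tray at (391,160) and the stop grip at (318,158). I choose the four grey ones and check them in a crop.

Run:
```python
import cv2,numpy as np
t=cv2.imread('pics/top1.png'); s=cv2.imread('pics/scene1.png')
a=cv2.resize(t[115:245,165:360],(780,520)[:2],interpolation=cv2.INTER_CUBIC)
cv2.imwrite('pics/c1.png',a)
cv2.imwrite('pics/c2.png',np.vstack([cv2.resize(s[240:400,200:400],None,fx=2.4,fy=2.4*.75,interpolation=cv2.INTER_CUBIC),cv2.resize(t[120:250,370:570],None,fx=2.4,fy=2.4,interpolation=cv2.INTER_CUBIC)[:310]]))
from h import *
d=np.load('top0.npy') if 0 else optics.grab_frame('top')[1]; P=cloud('top',d)
# ramp deck fit
reg=P[180:230,285:345].reshape(-1,3); q=reg[(reg[:,2]>52)&(reg[:,2]<84)]
for _ in range(4):
    A=np.c_[q[:,:2],np.ones(len(q))]; c=np.linalg.lstsq(A,q[:,2],rcond=None)[0]; q=q[np.abs(A@c-q[:,2])<2.5]
print('deck',c,np.degrees(np.arctan2(-c[1],-c[0])),np.degrees(np.arctan(np.hypot(*c[:2]))),cv2.minAreaRect(q[:,:2].astype(np.float32)))
reg=P[140:175,275:360].reshape(-1,3); q=reg[(reg[:,2]>89)&(reg[:,2]<99)]
print('bar',cv2.minAreaRect(q[:,:2].astype(np.float32)),len(q), np.polyfit(q[:,1],q[:,0],1))
q=reg[(reg[:,2]>122)&(reg[:,2]<136)]; print('grip',q.mean(0),len(q))
# hook
for nm,r in (('post',(138,158)),('arm',(112,130))):
    reg=P[150:200,435:495].reshape(-1,3); q=reg[(reg[:,2]>r[0])&(reg[:,2]<r[1])]; print(nm,q.round().tolist())
```

```text
deck [-1.69025082e-01  3.06495280e-02  1.49788589e+02] -10.277837315224563 9.747219521768706 ((487.8497314453125, 8.129714965820312), (126.21995544433594, 161.134765625), 78.85903930664062)
bar ((598.962890625, -9.948814392089844), (176.42709350585938, 22.48569107055664), 78.92791748046875) 297 [1.96346716e-01 6.03886578e+02]
grip [602.23336079  -8.05460338 129.27756362] 67
post [[577.0, -460.0, 146.0], [577.0, -464.0, 144.0], [577.0, -466.0, 144.0], [574.0, -457.0, 146.0], [575.0, -461.0, 142.0], [574.0, -462.0, 146.0], [574.0, -466.0, 145.0], [575.0, -471.0, 141.0], [573.0, -454.0, 140.0], [572.0, -455.0, 143.0], [572.0, -458.0, 143.0], [573.0, -463.0, 139.0], [572.0, -463.0, 146.0], [572.0, -465.0, 146.0], [572.0, -470.0, 142.0], [569.0, -455.0, 144.0], [569.0, -458.0, 144.0], [569.0, -460.0, 144.0], [569.0, -464.0, 142.0], [569.0, -468.0, 141.0], [569.0, -468.0, 145.0], [569.0, -472.0, 143.0], [567.0, -456.0, 141.0], [566.0, -457.0, 145.0], [566.0, -459.0, 147.0], [567.0, -464.0, 142.0], [566.0, -466.0, 143.0], [566.0, -469.0, 144.0], [564.0, -456.0, 140.0], [564.0, -459.0, 141.0
[... 1323 characters left out ...]
.0], [562.0, -460.0, 114.0], [562.0, -461.0, 117.0], [559.0, -409.0, 119.0], [559.0, -411.0, 123.0], [559.0, -414.0, 121.0], [559.0, -417.0, 120.0], [559.0, -420.0, 120.0], [559.0, -421.0, 124.0], [558.0, -424.0, 125.0], [558.0, -426.0, 126.0], [559.0, -431.0, 122.0], [559.0, -433.0, 123.0], [557.0, -407.0, 118.0], [556.0, -407.0, 124.0], [556.0, -410.0, 123.0], [556.0, -414.0, 121.0], [555.0, -414.0, 127.0], [556.0, -421.0, 119.0], [556.0, -423.0, 119.0], [556.0, -425.0, 122.0], [553.0, -387.0, 125.0], [553.0, -404.0, 125.0], [554.0, -408.0, 121.0], [553.0, -409.0, 125.0], [554.0, -414.0, 120.0], [551.0, -388.0, 123.0], [551.0, -406.0, 120.0], [548.0, -389.0, 120.0], [547.0, -389.0, 126.0]]
```

View pics/c1.png

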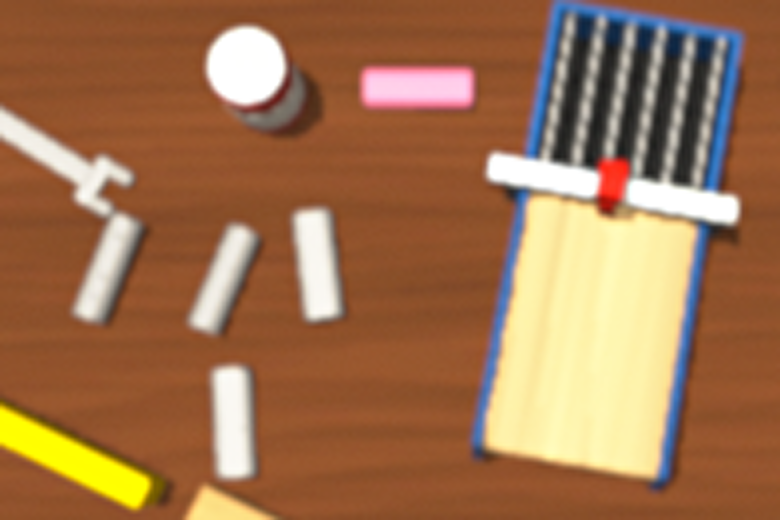

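View pics/c2.png

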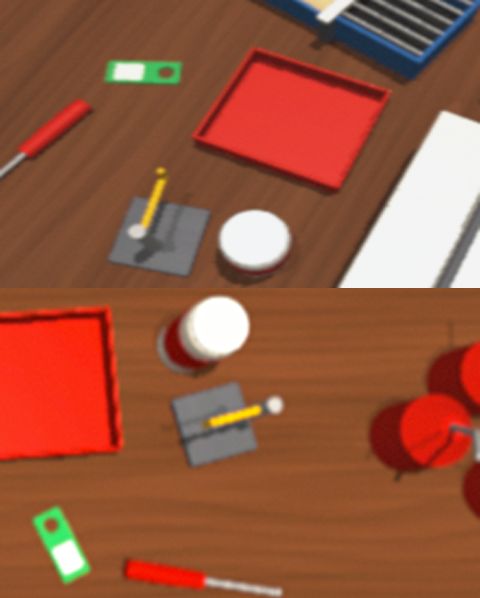

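The crop confirms four grey tubes: a pair at 158° that stands 25 mm high (sound), and two that stand 18 mm high (squashed). The hook tip is at about (550,-389) with its post at (570,-463). The ramp is turned about -11°. First move: the stop.

Call:
{"api": "send_rows", "payload": {
  "targets": [
    [[0,0,-0.052,0.121,-0.155,0,-1],[0,0,-0.052,0.121,-0.155,0,-1],[0,0,-0.052,0.121,-0.155,0,-1],[0,0,-0.052,0.121,-0.155,0,-1],[0,0,-0.052,0.121,-0.155,0,-1],[0,0,-0.052,0.121,-0.155,0,-1],[0,0,-0.052,0.121,-0.155,0,-1],[0,0,-0.052,0.121,-0.155,0,-1],[0,0,-0.052,0.121,-0.155,0,-1],[0,0,-0.052,0.121,-0.155,0,-1],[0,0,-0.052,0.121,-0.155,0,-1],[0,0,-0.052,0.121,-0.155,0,-1]]
  ],
  "grip_force": 25
}}

```text
time_s: 2.5
ee_pos: [460.5, 176.1, 184.7]
ee_rot: [180.0, -0.0, 106.5]
force: [0.7, 0.5, -0.3]
gripper_width: 91.4
gripper_force: 0.0
```

Call:
{"api": "send_rows", "payload": {
  "targets": [
    [[0,0,-0.052,0.121,-0.155,0,-1],[0,0,-0.052,0.121,-0.155,0,-1],[0,0,-0.052,0.121,-0.155,0,-1],[0,0,-0.052,0.121,-0.155,0,-1],[0,0,-0.052,0.121,-0.155,0,-1],[0,0,-0.052,0.121,-0.155,0,-1],[0,0,0,0,0,0,-1]]
  ]
}}

```text
time_s: 3.2
ee_pos: [607.4, -12.2, 183.8]
ee_rot: [179.9, 0.1, 78.4]
force: [-0.6, 1.0, -0.2]
gripper_width: 91.5
gripper_force: 0.0
```

Call:
{"api": "send_rows", "payload": {
  "targets": [
    [[0,0,0,-0.015,0.015,-0.14,-1],[0,0,0,0,0,-0.14,-1],[0,0,0,0,0,-0.13,-1],[0,0,0,0,0,0,1],[0,0,0,0,0,0,1],[0,0,0,0,0,0,1],[0,0,0,0,0,0,1],[0,0,0,0,0,0,1],[0,0,0,0,0,0,1]]
  ]
}}

```text
time_s: 4.1
ee_pos: [602.2, -5.5, 103.2]
ee_rot: [179.9, -0.0, 78.6]
force: [-0.7, -0.0, 0.2]
gripper_width: 45.8
gripper_force: 0.0
```

Call:
{"api": "send_rows", "payload": {
  "targets": [
    [[0,0,0,0,0,0,1],[0,0,0,0,0,0,1],[0,0,0,0,0,0,1],[0,0,0,0,0,0,1],[0,0,0,0,0,0,1]]
  ]
}}

```text
time_s: 4.6
ee_pos: [601.9, -5.5, 102.4]
ee_rot: [180.0, 0.0, 78.6]
force: [-0.3, 0.2, -0.0]
gripper_width: 6.1
gripper_force: 0.0
```

Run:
```python
from scan import *
scan(['stop_grip'],'2')
t=cv2.imread('pics/top2.png');s=cv2.imread('pics/scene2.png')
cv2.imwrite('pics/c3.png',np.hstack([cv2.resize(t[110:210,270:370],(400,400)),cv2.resize(s[160:260,300:400],(400,400))]))
```

```text
scene stop_grip 0.62 [353, 223] [611. -23. 152.]
```

View pics/c3.png

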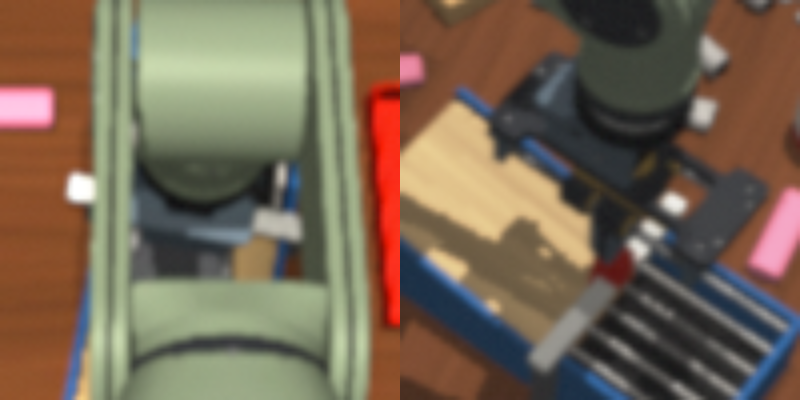

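The crop shows the shut fingers beside the red grip, on its +y side, so this grasp missed. I'll measure the offset.

Run:
```python
from h import *
im,d=optics.grab_frame('scene'); P=cloud('scene',d)
sub=(slice(205,245),slice(335,375)); I=im[sub].astype(int); Q=P[sub]
m=(I[...,0]>90)&(I[...,1]<.5*I[...,0])&(I[...,2]<.5*I[...,0]); r=Q[m]
print('red',np.percentile(r,[5,50,95],axis=0).round(),len(r))
sub=(slice(195,240),slice(335,365)); I=im[sub].astype(int); Q=P[sub]
m=(I.max(-1)<80)&(Q[...,2]>90)&(Q[...,2]<140);r=Q[m]; print('dark',np.percentile(r,[5,50,95],axis=0).round(),len(r)); print(r[np.argsort(r[:,2])][:8].round())
for c,uv in(('scene',(354,223)),('top',(318,158))): print(ray(c,uv,130).round())
```

```text
red [[595. -21. 101.]
 [614. -17. 125.]
 [620.  -9. 133.]] 23
dark [[599. -23. 108.]
 [603. -19. 136.]
 [618.  -9. 140.]] 8
[[621.  -8. 100.]
 [601. -17. 122.]
 [601. -20. 133.]
 [605. -23. 135.]
 [600. -19. 137.]
 [598. -22. 139.]
 [609. -24. 139.]
 [612. -11. 140.]]
[609. -10. 130.]
[607.  -9. 130.]
```

Call:
{"api": "send_rows", "payload": {
  "targets": [
    [[0,0,0,0,0,0.2,1],[0,0,0,0,0,0.2,1],[0,0,0,0,0,0.1,1],[0,0,0,0,0,0,1],[0,0,0,0,0,0,1]]
  ]
}}

```text
time_s: 5.35
ee_pos: [601.5, -5.4, 202.1]
ee_rot: [-180.0, 0.0, 78.6]
force: [0.4, -0.1, 0.6]
gripper_width: 0.5
gripper_force: 0.0
```

Run:
```python
from scan import *
scan(['stop_grip'],'3',('scene',))
s=cv2.imread('pics/scene3.png')
K,R,t=cam('scene')
def pj(X): p=K@(R@np.array(X,float)+t); return p[:2]/p[2]
st=env.state(); print(st['ee_pos'],st['gripper_width'],pj(st['ee_pos']))
c=cv2.resize(s[150:270,290:410],(600,600),interpolation=cv2.INTER_CUBIC)
for X in (st['ee_pos'],(604.5,-9,130)):
    u=(pj(X)-[290,150])*5; cv2.circle(c,tuple(u.astype(int).tolist()),5,(0,255,0),1)
cv2.imwrite('pics/c4.png',c)
```

```text
scene stop_grip 0.49 [352, 222] [603. -11. 133.] 
[600.82041334  -5.41611017 200.69799424] 0.7395945751691922 [353.73091481 207.65153276]
```

View pics/c4.png

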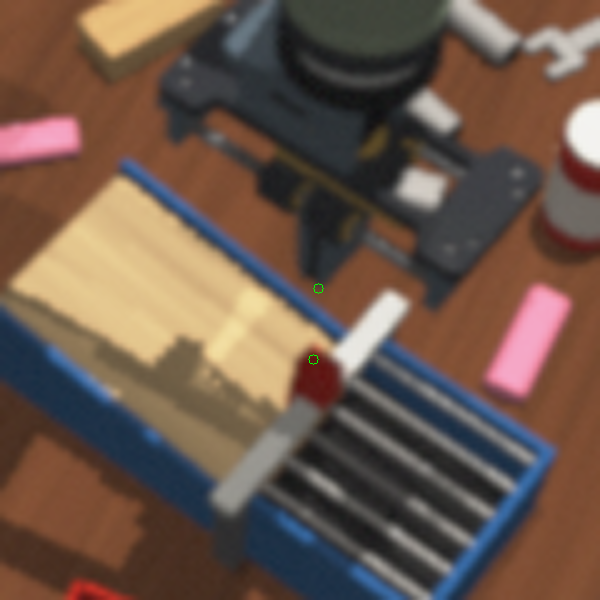

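Run:
```python
from h import *
im,d=optics.grab_frame('scene'); P=cloud('scene',d)
u=np.array([.981,-.1925]);v=np.array([.1925,.981])
for r in range(196,236,2):
    print(r,[(c,*P[r,c].round().astype(int).tolist(),''.join('%02x'%x for x in im[r,c])) for c in range(347,362,4)])
print(env.state()['ee_pos'])
```

```text
196 [(347, 522, 143, 3, '754a31'), (351, 594, -19, 272, '272a2e'), (355, 613, -45, 320, '202022'), (359, 770, -516, 1067, '49402d')]
198 [(347, 525, 138, -2, '734930'), (351, 595, -21, 266, '282e30'), (355, 614, -46, 314, '24272a'), (359, 614, -14, 269, '363430')]
200 [(347, 529, 129, 1, '744a31'), (351, 596, -22, 258, '27292c'), (355, 607, -22, 267, '2b2e34'), (359, 612, -6, 248, '333435')]
202 [(347, 532, 123, 0, '784a33'), (351, 597, -21, 249, '272a2c'), (355, 608, -24, 260, '2c3337'), (359, 613, -4, 237, '5e4034')]
204 [(347, 536, 114, 3, '784b36'), (351, 597, -20, 237, '2a2728'), (355, 608, -22, 248, '313436'), (359, 571, 134, 1, '794a2f')]
206 [(347, 555, 65, 75, '615566'), (351, 551, 115, 0, '5d3e2c'), (355, 609, -22, 239, '543d33'), (359, 575, 125, 4, '7c4c33')]
208 [(347, 558, 60, 72, '36527a'), (351, 554, 107, 0, '6f4d43'), (355, 566, 114, 0, '764a32'), (359, 578, 119, 1, '7c4d34')]
210 [(347, 558, 59, 61, '605956'), (351, 571, 60, 70, '4d5a7c'), (355, 569, 108, -2, '7a4d34'), (359, 582, 111, 2, '7d4e32')]
212 [(347, 560, 56, 55, 'bfa073'), (351, 573, 56, 65, '30496a'), (35
[... 791 characters left out ...]
618, 13, 94, 'b9aba5')]
226 [(347, 582, 9, 57, 'c19c70'), (351, 604, -16, 117, '5a1814'), (355, 616, -18, 130, '5f1a16'), (359, 619, 12, 84, '726a65')]
228 [(347, 585, 5, 55, 'af8662'), (351, 605, -19, 111, '5a1d1b'), (355, 617, -19, 121, '5b1817'), (359, 610, 50, 1, '36302f')]
230 [(347, 592, -12, 75, '9e795d'), (351, 605, -15, 91, '65504d'), (355, 618, -18, 107, '58221f'), (359, 618, 25, 35, '22201d')]
232 [(347, 598, -28, 94, '7e7368'), (351, 608, -21, 92, '706d69'), (355, 604, 30, 2, '4a372f'), (359, 621, 18, 37, '65635e')]
234 [(347, 600, -32, 91, '71706b'), (351, 611, -27, 92, '6c6b65'), (355, 612, 7, 35, '28211e'), (359, 623, 14, 33, '62605d')]
[600.84284547  -5.42849697 200.63427122]
```

Depth puts the fingertips about 30 mm higher than the reported TCP, which fits the miss: they closed above the grip. I'll retry lower, at a height that is safe either way.

Call:
{"api": "send_rows", "payload": {
  "targets": [
    [[0,0,0,0.015,-0.02,0,-1],[0,0,0,0,0,0,-1],[0,0,0,0,0,0,-1],[0,0,0,0,0,0,-1],[0,0,0,0,0,0,-1],[0,0,0,0,0,0,-1],[0,0,0,0,0,-0.2,-1],[0,0,0,0,0,-0.2,-1],[0,0,0,0,0,-0.12,-1],[0,0,0,0,0,-0.06,-1],[0,0,0,0,0,0,1],[0,0,0,0,0,0,1]]
  ]
}}

```text
time_s: 6.7
ee_pos: [605.9, -9.5, 87.7]
ee_rot: [179.9, -0.0, 78.6]
force: [-0.3, 1.1, 0.3]
gripper_width: 67.6
gripper_force: 0.0
```

Call:
{"api": "send_rows", "payload": {
  "targets": [
    [[0,0,0,0,0,0,1],[0,0,0,0,0,0,1],[0,0,0,0,0,0,1],[0,0,0,0,0,0,1],[0,0,0,0,0,0,1],[0,0,0,0,0,0,1],[0,0,0,0,0,0,1],[0,0,0,0,0,0,1]]
  ]
}}

```text
time_s: 7.5
ee_pos: [605.1, -9.5, 86.7]
ee_rot: [180.0, 0.0, 78.6]
force: [-0.4, -0.1, 0.9]
gripper_width: 25.8
gripper_force: 25.0
```

Gripped (25.8 mm, 25 N). The TCP reads about 31 mm too low; I'll allow for that from here on. Now slide the stop open.

Call:
{"api": "send_rows", "payload": {
  "targets": [
    [[0,0,0,0.012,0.06,0,1],[0,0,0,0.012,0.06,0,1],[0,0,0,0.012,0.06,0,1],[0,0,0,0.012,0.06,0,1],[0,0,0,0.012,0.06,0,1],[0,0,0,0.012,0.06,0,1],[0,0,0,0.002,0.01,0,1],[0,0,0,0,0,0,1],[0,0,0,0,0,0,1]]
  ]
}}

```text
time_s: 8.4
ee_pos: [618.5, 59.3, 86.6]
ee_rot: [-180.0, 0.6, 78.8]
force: [-3.9, -16.4, 6.3]
gripper_width: 26.1
gripper_force: 25.0
```

Call:
{"api": "send_rows", "payload": {
  "targets": [
    [[0,0,0,0,0,0,-0.2],[0,0,0,0,0,0,-0.2],[0,0,0,0,0,0,-0.2],[0,0,0,0,0,0.2,-0.2],[0,0,0,0,0,0.2,-0.2],[0,0,0.09,0,0,0.07,-0.2],[0,0,0.09,-0.055,0.183,0,-0.2],[0,0,0.09,-0.055,0.183,0,-0.2],[0,0,0.09,-0.055,0.183,0,-0.2],[0,0,0.09,-0.055,0.183,0,-0.2],[0,0,0.09,-0.055,0.183,0,-0.2],[0,0,0.09,-0.055,0.183,0,-0.2]]
  ]
}}

```text
time_s: 9.6
ee_pos: [552.7, 286.5, 180.3]
ee_rot: [180.0, -0.0, 135.7]
force: [1.4, 0.3, -0.2]
gripper_width: 55.0
gripper_force: 0.0
```

Call:
{"api": "send_rows", "payload": {
  "targets": [
    [[0,0,0.09,0,0,-0.1,-0.2],[0,0,0.09,0,0,-0.1,-0.2],[0,0,0.07,0,0,-0.1,-0.2],[0,0,0,0,0,0,-0.2]]
  ]
}}

```text
time_s: 10.0
ee_pos: [551.3, 284.1, 117.3]
ee_rot: [-179.7, -0.3, 157.9]
force: [-0.3, -0.7, -0.6]
gripper_width: 54.5
gripper_force: 0.0
```

Run:
```python
from scan import *
scan(['stop_grip','tube'],'5')
s=cv2.imread('pics/scene5.png');t=cv2.imread('pics/top5.png')
cv2.imwrite('pics/c5.png',np.hstack([cv2.resize(s[130:270,300:420],(480,560),interpolation=cv2.INTER_CUBIC),cv2.resize(t[120:260,280:360],(320,560),interpolation=cv2.INTER_CUBIC)]))
K,R,t=cam('scene'); print(env.state()['ee_pos'],(lambda p:p[:2]/p[2])(K@(R@env.state()['ee_pos']+t)))
```

```text
top stop_grip 0.44 [292, 153] [622.  62. 130.] 
top stop_grip 0.43 [227, 251] [384. 149. 624.] 
top tube 0.74 [275, 261] [320. 118.  17.] rect 318,120 81x32 ax -142 z95 18 col [144  77  91]
top tube 0.57 [248, 181] [560. 197.  14.] rect 560,210 81x28 ax -174 z95 18 col [127 123 115]
top tube 0.53 [268, 137] [694. 136.  15.] rect 694,133 79x25 ax 90 z95 17 col [255 195 229]
top tube 0.52 [187, 192] [528. 377.  22.] rect 532,375 23x24 ax 166 z95 25 col [205 191 181]
scene stop_grip 0.66 [367, 207] [621.  56. 130.] 
scene tube 0.64 [314, 121] [263. 389.  17.] rect 268,386 79x29 ax -138 z95 18 col [ 50  99 193]
scene tube 0.63 [366, 186] [565. 204.  13.] rect 565,206 78x29 ax -174 z95 18 col [108 106 102]
scene tube 0.63 [340, 158] [432. 274.  13.] rect 448,277 82x42 ax -177 z95 18 col [158 146 140]
scene tube 0.63 [398, 216] [706. 139.  20.] rect 702,129 78x24 ax 88 z95 19 col [243 157 186]
scene tube 0.62 [385, 150] [560. 392.   3.] rect 565,364 27x81 ax 160 z95 25 col [144 135 128]
scene tube 0.56 [294, 177] [329. 119.  20.] rect 324,124 81x42 ax -144 z95 18 col [115  67  77]
[554.4223619  284.55695923 121.7964041 ] [376.26132076 148.14612672]
```

View pics/c5.png

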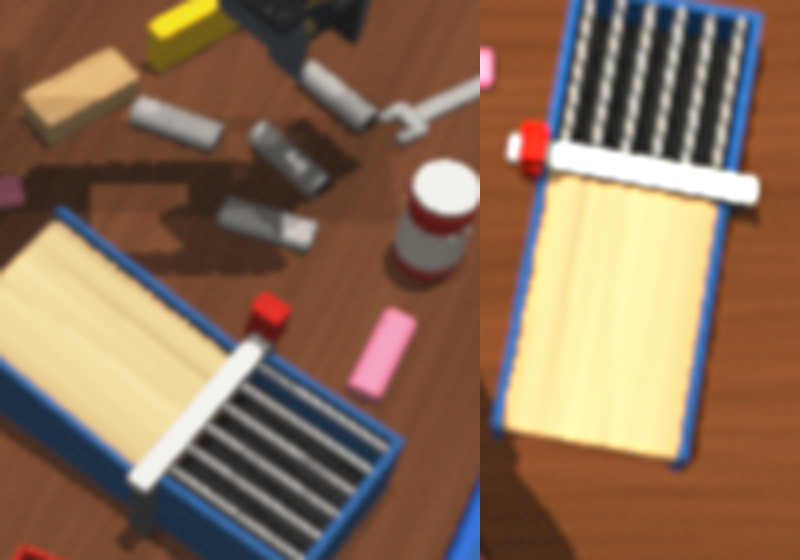

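Run:
```python
from h import *
im,d=optics.grab_frame('top'); P=cloud('top',d)
reg=P[130:180,270:360].reshape(-1,3); q=reg[(reg[:,2]>122)&(reg[:,2]<136)]; m=q.mean(0); print('grip',m,len(q), (m-[602.2334,-8.0546,0])[:2]@[.1925,.981])
q=reg[(reg[:,2]>89)&(reg[:,2]<98)]; b=cv2.boxPoints(cv2.minAreaRect(q[:,:2].astype(np.float32))); print((b-[525.7,.8])@np.array([[.981,.1925],[-.1925,.981]]), (m[:2]-[525.7,.8])@np.array([[.981,.1925],[-.1925,.981]]))
im,d=optics.grab_frame('scene'); P=cloud('scene',d)
for r in range(136,160,2):
    print(r,[(c,*P[r,c].round().astype(int).tolist(),''.join('%02x'%x for x in im[r,c])) for c in range(366,384,3)])
print(env.state()['ee_pos'])
```

```text
grip [615.41371903  59.34922389 128.50622067] 70 68.66036264776142
[[ 66.67346657 -84.42740514]
 [ 89.16166291 -83.81420206]
 [ 84.36625195  92.05098901]
 [ 61.8780556   91.43778593]] [76.73843277 74.70667955]
136 [(366, 542, 197, 259, '25292a'), (369, 553, 189, 273, '212122'), (372, 559, 197, 268, '212324'), (375, 561, 222, 245, '343230'), (378, 570, 223, 248, '3d3426'), (381, 576, 232, 242, '242020')]
138 [(366, 540, 203, 244, '2b3133'), (369, 553, 191, 263, '232729'), (372, 561, 194, 263, '282c2f'), (375, 564, 214, 246, '323433'), (378, 571, 221, 242, '393023'), (381, 523, 442, 1, '66412d')]
140 [(366, 541, 203, 235, '363335'), (369, 552, 199, 245, '2b2f32'), (372, 561, 198, 251, '2d3137'), (375, 558, 240, 207, '2f3235'), (378, 517, 429, -1, '684330'), (381, 527, 432, 1, '774a32')]
142 [(366, 480, 401, -3, '634234'), (369, 552, 200, 235, '2d3234'), (372, 562, 198, 242, '2c3035'), (375, 558, 245, 193, '303234'), (378, 521, 418, 1, '764a31'), (381, 530, 425, -2, '784b31')]
144 [(366, 484, 390, -1, '704834'), (369, 537, 255, 163, '2c3134'), (372, 563, 199, 234, '2c3135'), (375, 559, 
[... 747 characters left out ...]
3'), (375, 530, 367, 1, '4b362c'), (378, 542, 364, 12, '65625f'), (381, 553, 363, 19, 'a29f99')]
154 [(366, 504, 344, 0, '794b31'), (369, 513, 351, -2, '7f4e34'), (372, 524, 353, 2, '794b31'), (375, 533, 360, -1, '734830'), (378, 543, 364, 0, '46372f'), (381, 556, 357, 15, '706d6a')]
156 [(366, 508, 336, -1, '784b32'), (369, 518, 339, 3, '7f4d34'), (372, 528, 344, 2, '794b33'), (375, 536, 354, -4, '7d4d33'), (378, 547, 357, -1, '68402c'), (381, 557, 362, -1, '463d37')]
158 [(366, 512, 326, 2, '794c32'), (369, 522, 329, 3, '7b4c32'), (372, 531, 340, -3, '76492f'), (375, 541, 342, 0, '794c32'), (378, 551, 347, 0, '784a30'), (381, 561, 352, 0, '643e2b')]
[554.1513151  284.31444821 121.41650469]
```

The stop is at its end stop: the grip is at ramp y ≈ 75 mm. Now the first sound tube.

Call:
{"api": "send_rows", "payload": {
  "targets": [
    [[0,0,0,-0.005,-0.025,-0.2,-0.2],[0,0,0,0,0,-0.2,-0.2],[0,0,0,0,0,-0.2,-0.2],[0,0,0,0,0,-0.1,-0.2],[0,0,0,0,0,0,-0.2],[0,0,0,0,0,-0.02,-0.2],[0,0,0,0,0,0,-0.2]]
  ]
}}

```text
time_s: 11.1
ee_pos: [553.8, 279.7, -22.2]
ee_rot: [179.9, 0.1, 157.8]
force: [-1.1, 0.0, 0.1]
gripper_width: 54.7
gripper_force: 0.0
```

Call:
{"api": "send_rows", "payload": {
  "targets": [
    [[0,0,0,0,0,-0.02,-0.2],[0,0,0,0,0,0,1],[0,0,0,0,0,0,1],[0,0,0,0,0,0,1],[0,0,0,0,0,0,1],[0,0,0,0,0,0,1],[0,0,0,0,0,0,1],[0,0,0,0,0,0,1]]
  ]
}}

```text
time_s: 11.9
ee_pos: [552.8, 279.2, -27.3]
ee_rot: [180.0, 0.0, 157.8]
force: [0.4, 1.5, 2.3]
gripper_width: 23.0
gripper_force: 25.0
```

Call:
{"api": "send_rows", "payload": {
  "targets": [
    [[0,0,0,0,0,0.1,1],[0,0,0,0,0,0.2,1],[0,0,0,0,0,0.2,1],[0,0,-0.08,0,0,0.18,1],[0,0,-0.09,-0.0836,-0.186,0,1],[0,0,-0.09,-0.0836,-0.186,0,1],[0,0,-0.09,-0.0836,-0.186,0,1],[0,0,-0.09,-0.0836,-0.186,0,1],[0,0,-0.09,-0.0836,-0.186,0,1],[0,0,-0.09,-0.0836,-0.186,0,1],[0,0,-0.09,-0.0836,-0.186,0,1],[0,0,-0.09,0,0,0,1]]
  ],
  "grip_force": 35
}}

```text
time_s: 13.1
ee_pos: [432.6, 15.5, 108.2]
ee_rot: [-179.9, 0.1, 85.3]
force: [0.2, -0.3, -0.9]
gripper_width: 23.3
gripper_force: 35.0
```

Call:
{"api": "send_rows", "payload": {
  "targets": [
    [[0.0107,0.0545,-0.08,0,0,-0.05,1],[0.0107,0.0545,0,0,0,-0.1,1],[0,0,0,0,0,-0.1,1],[0,0,0,0,0,0,1],[0,0,0,0,0,0,1]]
  ]
}}

```text
time_s: 13.6
ee_pos: [435.1, 18.8, 58.5]
ee_rot: [-170.1, -0.3, 78.7]
force: [0.5, -0.6, -0.3]
gripper_width: 23.6
gripper_force: 35.0
```

Call:
{"api": "send_rows", "payload": {
  "targets": [
    [[0,0,0,0,0,-0.015,1],[0,0,0,0,0,-0.015,1],[0,0,0,0,0,0,1],[0,0,0,0,0,0,1]]
  ]
}}

```text
time_s: 14.0
ee_pos: [435.7, 18.8, 52.8]
ee_rot: [-170.2, -0.3, 78.7]
force: [-0.1, -0.5, -1.0]
gripper_width: 23.2
gripper_force: 35.0
```

Call:
{"api": "send_rows", "payload": {
  "targets": [
    [[0,0,0,0,0,0,-0.2],[0,0,0,0,0,0,-0.2],[0,0,0,0,0,0,-0.2],[0,0,0,0,0,0,-0.2],[0,0,0,-0.02,0,0.15,-0.2],[0,0,0,0,0,0.15,-0.2],[0,0,0,0,0,0.1,-0.2],[-0.0107,-0.0545,0,0,0,0.1,-0.2],[-0.0107,-0.0545,0,0,0,0,-0.2],[0,0,0.05,0.02,0.1,0,-0.2],[0,0,0.08,0.05,0.2,0,-0.2],[0,0,0.08,0.05,0.2,0,-0.2]]
  ]
}}

```text
time_s: 15.2
ee_pos: [455.6, 119.5, 153.0]
ee_rot: [179.8, -0.3, 97.9]
force: [0.7, -0.7, 0.6]
gripper_width: 54.6
gripper_force: 0.0
```

Run:
```python
from scan import *
scan(['tube','tag_hole'],'6')
t=cv2.imread('pics/top6.png')
cv2.imwrite('pics/c6.png',cv2.resize(t[90:290,160:420],(780,600),interpolation=cv2.INTER_CUBIC))
```

```text
top tube 0.78 [264, 134] [703. 148.  16.] rect 694,133 79x26 ax 90 z95 18 col [255 193 228]
top tube 0.76 [190, 183] [555. 369.  20.] rect 557,366 23x75 ax 158 z95 25 col [220 210 197]
top tube 0.74 [275, 260] [323. 118.  16.] rect 318,119 76x33 ax -138 z95 18 col [254 161 189]
top tube 0.54 [184, 283] [261. 386.  16.] rect 262,388 79x28 ax -139 z95 18 col [ 58 134 248]
top tube 0.47 [246, 174] [581. 203.  14.] rect 572,214 55x27 ax 176 z95 18 col [241 236 228]
top tube 0.47 [322, 155] [629. -25.  54.] rect 634,-26 73x24 ax 78 z95 55 col [195 189 179]
top tube 0.41 [223, 224] [424. 165. 572.] rect 423,281 8x42 ax -177 z95 17 col [210 205 186]
top tag_hole 0.73 [458, 171] [ 584. -446.    9.] 
top tag_hole 0.54 [389, 219] [ 439. -230.   -1.] 
scene tube 0.76 [367, 188] [571. 197.  14.] rect 566,207 79x26 ax -174 z95 18 col [194 187 180]
scene tube 0.71 [293, 177] [324. 120.  15.] rect 327,119 80x29 ax -142 z95 18 col [225 130 152]
scene tube 0.58 [379, 257] [709. -32.  38.] rect 713,-41 63x16 ax 79 z95 43 col [178 175 171]
scene tube 0.46 [342, 157] [436. 281.  14.] rect 451,266 81x37 ax -171 z95 18 col [176 168 161]
scene tag_hole 0.72 [267, 279] [ 437. -234.    2.]
```

View pics/c6.png

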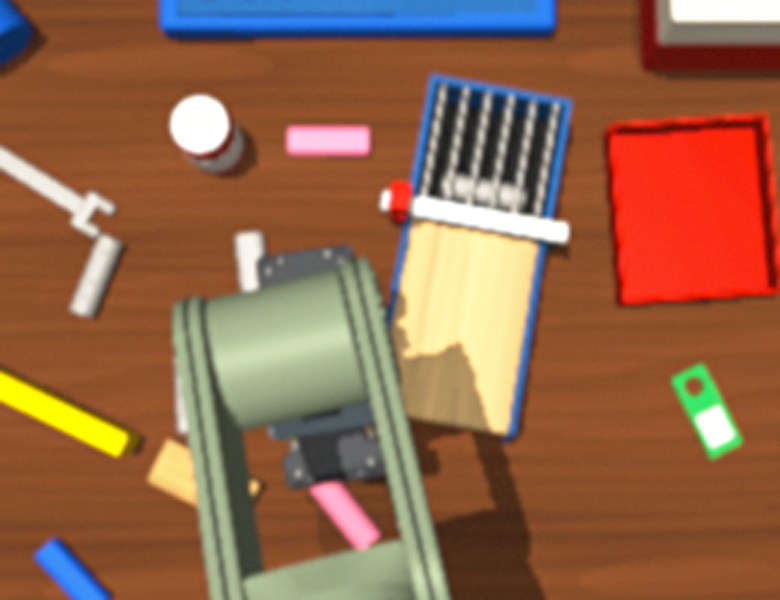

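The first tube rolled under the bar into the box. Next, the second sound tube at (560,365).

Call:
{"api": "send_rows", "payload": {
  "targets": [
    [[0,0,0.09,0.075,0.176,0,-0.2],[0,0,0.09,0.075,0.176,0,-0.2],[0,0,0.09,0.075,0.176,0,-0.2],[0,0,0.09,0.075,0.176,0,-0.2],[0,0,0.09,0.075,0.176,0,-0.2],[0,0,0.09,0.075,0.176,0,-0.2],[0,0,0.09,0.075,0.176,-0.1,-0.2],[0,0,0.037,0,0,-0.2,-0.2],[0,0,0,0,0,-0.2,-0.2],[0,0,0,0,0,0,-0.2],[0,0,0,0,0,0,-0.2]]
  ]
}}

```text
time_s: 16.6
ee_pos: [561.0, 363.9, 52.7]
ee_rot: [179.9, -0.3, 157.6]
force: [0.2, 1.0, 0.4]
gripper_width: 54.9
gripper_force: 0.0
```

Run:
```python
from scan import *
scan(['tube'],'7',('scene',))
print(env.state()['ee_pos'],env.state()['ee_rot'])
```

```text
scene tube 0.67 [293, 177] [325. 120.  16.] rect 327,118 74x27 ax -142 z95 18 col [157  90 105]
scene tube 0.61 [344, 233] [583. -11.  47.] rect 575,-9 158x332 ax 168 z95 75 col [120 116 134]
scene tube 0.6 [386, 152] [571. 365.  26.] rect 564,365 25x83 ax 161 z95 25 col [86 83 81]
scene tube 0.59 [394, 214] [692. 141.  18.] rect 700,132 84x30 ax 89 z95 18 col [239 147 174]
scene tube 0.51 [339, 159] [432. 264.  17.] rect 449,277 78x40 ax -176 z95 18 col [116 111 106]
scene tube 0.51 [314, 123] [266. 384.  12.] rect 262,391 80x43 ax -141 z95 17 col [ 50  99 191]
scene tube 0.49 [366, 186] [565. 203.  15.] rect 566,206 76x25 ax -175 z95 19 col [197 190 183]
[562.51022508 365.23324227  55.28503039] [ 1.79673162e+02 -1.46980625e-01  1.57636515e+02]
```

Unmoved. Descend 82 mm and grip.

Call:
{"api": "send_rows", "payload": {
  "targets": [
    [[0,0,0,0,0,-0.15,-0.2],[0,0,0,0,0,-0.15,-0.2],[0,0,0,0,0,-0.1,-0.2],[0,0,0,0,0,0,1],[0,0,0,0,0,0,1],[0,0,0,0,0,0,1],[0,0,0,0,0,0,1],[0,0,0,0,0,0,1],[0,0,0,0,0,0,1],[0,0,0,0,0,0,1]]
  ]
}}

```text
time_s: 17.7
ee_pos: [561.5, 365.7, -25.9]
ee_rot: [179.8, -0.2, 157.7]
force: [-0.3, -0.2, 5.1]
gripper_width: 23.5
gripper_force: 35.0
```

Call:
{"api": "send_rows", "payload": {
  "targets": [
    [[0,0,0,0,0,0.1,1],[0,0,0,0,0,0.2,1],[0,0,0,0,0,0.2,1],[0,0,-0.07,0,0,0.18,1],[0,0,-0.09,-0.07,-0.193,0,1],[0,0,-0.09,-0.07,-0.193,0,1],[0,0,-0.09,-0.07,-0.193,0,1],[0,0,-0.09,-0.07,-0.193,0,1],[0,0,-0.09,-0.07,-0.193,0,1],[0,0,-0.09,-0.07,-0.193,0,1],[0,0,-0.09,-0.07,-0.193,0,1],[0,0,-0.09,-0.07,-0.193,0,1]]
  ]
}}

```text
time_s: 18.9
ee_pos: [447.6, 55.0, 108.6]
ee_rot: [179.9, -0.3, 86.3]
force: [0.8, -0.6, -0.6]
gripper_width: 23.2
gripper_force: 35.0
```

Call:
{"api": "send_rows", "payload": {
  "targets": [
    [[0,0,-0.083,-0.07,-0.193,0,1],[0.0107,0.0545,0,0,0,-0.08,1],[0.0107,0.0545,0,0,0,-0.1,1],[0,0,0,0,0,-0.06,1],[0,0,0,0,0,0,1],[0,0,0,0,0,0,1]]
  ]
}}

```text
time_s: 19.5
ee_pos: [433.6, 18.1, 60.6]
ee_rot: [-170.1, -0.3, 79.1]
force: [-0.2, -0.3, -0.2]
gripper_width: 23.4
gripper_force: 35.0
```

Call:
{"api": "send_rows", "payload": {
  "targets": [
    [[0,0,0,0,0,-0.04,1],[0,0,0,0,0,0,1],[0,0,0,0,0,0,-0.2],[0,0,0,0,0,0,-0.2],[0,0,0,0,0,0,-0.2],[0,0,0,0,0,0,-0.2],[0,0,0,0,0,0,-0.2],[0,0,0,-0.02,0,0.15,-0.2],[0,0,0,0,0,0.15,-0.2],[0,0,0,0,0,0.1,-0.2],[-0.0107,-0.0545,0,0,0,0.1,-0.2],[-0.0107,-0.0545,0,0,0,0,-0.2]]
  ]
}}

```text
time_s: 20.7
ee_pos: [433.4, 17.6, 155.0]
ee_rot: [179.4, -0.4, 79.1]
force: [0.3, 0.0, -0.4]
gripper_width: 54.6
gripper_force: 0.0
```

Call:
{"api": "send_rows", "payload": {
  "targets": [
    [[0,0,-0.09,0.112,0.158,0,-0.2],[0,0,-0.09,0.112,0.158,0,-0.2],[0,0,-0.09,0.112,0.158,0,-0.2],[0,0,-0.09,0.112,0.158,0,-0.2],[0,0,-0.09,0.112,0.158,0,-0.2],[0,0,-0.09,0.112,0.158,0,-0.2],[0,0,-0.09,0,0,-0.15,-0.2],[0,0,-0.09,0,0,-0.2,-0.2],[0,0,-0.09,0,0,-0.15,-0.2],[0,0,0,0,0,0,-0.2],[0,0,0,0,0,0,-0.2]]
  ]
}}

```text
time_s: 21.8
ee_pos: [565.3, 207.4, 52.8]
ee_rot: [179.9, -0.3, 6.4]
force: [-0.4, -0.1, 1.7]
gripper_width: 54.6
gripper_force: 0.0
```

Run:
```python
from scan import *
scan(['tube'],'8')
print(env.state()['ee_pos'],env.state()['ee_rot'])
```

```text
top tube 0.64 [317, 178] [561.  -9.  56.] rect 567,-10 156x332 ax 168 z95 78 col [250 223 163]
top tube 0.58 [182, 279] [272. 392.  15.] rect 262,390 84x32 ax -138 z95 18 col [ 60 127 244]
top tube 0.57 [266, 137] [694. 142.  14.] rect 697,135 84x31 ax 88 z95 17 col [255 189 224]
top tube 0.45 [324, 136] [689. -33.  41.] rect 687,-27 73x22 ax 80 z95 46 col [202 196 184]
top tube 0.44 [325, 128] [714. -36.  38.] rect 713,-37 63x24 ax 77 z95 41 col [206 199 188]
scene tube 0.77 [392, 218] [691. 127.  14.] rect 700,132 80x28 ax 89 z95 19 col [242 153 182]
scene tube 0.66 [366, 187] [567. 199.  14.] rect 566,207 78x27 ax -172 z95 18 col [90 87 85]
scene tube 0.61 [375, 253] [694. -29.  47.] rect 694,-32 74x22 ax 78 z95 46 col [175 170 164]
scene tube 0.57 [339, 158] [430. 269.  17.] rect 447,270 78x26 ax -179 z95 18 col [192 184 177]
scene tube 0.55 [379, 256] [707. -26.  34.] rect 714,-40 63x15 ax 79 z95 43 col [177 173 172]
scene tube 0.55 [295, 177] [331. 123.  16.] rect 328,119 80x31 ax -142 z95 17 col [214 120 140]
scene tube 0.4 [340, 229] [568. -11.  61.] rect 570,-10 158x332 ax 168 z95 75 col [122 116 128]
scene tube 0.26 [365, 211] [618.  52. 112.] rect 621,58 20x26 ax 178 z95 131 col [148  43  34]
[566.42014256 207.7297081   54.61225282] [179.93714131  -0.52261621   6.30752689]
```

Both sound tubes are in the box. Now the squashed tube at (565,207).

Call:
{"api": "send_rows", "payload": {
  "targets": [
    [[0,0,0,0,0,-0.15,-0.2],[0,0,0,0,0,-0.15,-0.2],[0,0,0,0,0,-0.105,-0.2],[0,0,0,0,0,0,1],[0,0,0,0,0,0,1],[0,0,0,0,0,0,1],[0,0,0,0,0,0,1],[0,0,0,0,0,0,1],[0,0,0,0,0,0,1],[0,0,0,0,0,0,1]]
  ]
}}

```text
time_s: 23.0
ee_pos: [565.6, 207.5, -27.7]
ee_rot: [179.9, -0.4, 6.3]
force: [-0.3, 0.4, 6.1]
gripper_width: 27.8
gripper_force: 35.0
```

Call:
{"api": "send_rows", "payload": {
  "targets": [
    [[0,0,0,0,0,0.1,1],[0,0,0,0,0,0.2,1],[0,0,0,0,0,0.2,1],[0,0,0,0,0,0.2,1],[0,0,0,0,0,0.12,1],[0,0,0,0.025,-0.198,0,1],[0,0,0,0.025,-0.198,0,1],[0,0,0,0.025,-0.198,0,1],[0,0,0,0.025,-0.198,0,1],[0,0,0,0.025,-0.198,0,1],[0,0,0,0.025,-0.198,0,1],[0,0,0,0.025,-0.198,0,1]]
  ]
}}

```text
time_s: 24.2
ee_pos: [599.6, -71.4, 135.0]
ee_rot: [179.9, -0.2, 6.3]
force: [0.4, 0.4, -0.5]
gripper_width: 27.6
gripper_force: 35.0
```

Call:
{"api": "send_rows", "payload": {
  "targets": [
    [[0,0,0,0.025,-0.198,0,1],[0,0,0,0.025,-0.198,0,1],[0,0,0,0.025,-0.198,0,1],[0,0,0,0.025,-0.198,0,1],[0,0,0,0.025,-0.198,0,1],[0,0,0,0,0,-0.2,1],[0,0,0,0,0,-0.2,1],[0,0,0,0,0,0,1]]
  ]
}}

```text
time_s: 25.0
ee_pos: [620.0, -266.2, 48.7]
ee_rot: [-179.7, 0.4, 6.2]
force: [-1.3, 0.4, -0.5]
gripper_width: 27.7
gripper_force: 35.0
```

Run:
```python
from h import *
print(env.state()['ee_pos'])
im,d=optics.grab_frame('scene'); P=cloud('scene',d); save('scene9',im)
for r in optics.silhouettes('scene','scrap_tray')[:2]:
    q=P[r['mask']&(d>0)]; print(r['conf'],cv2.minAreaRect(q[:,:2].astype(np.float32)), np.percentile(q[:,2],[2,98]))
im,d=optics.grab_frame('top'); P=cloud('top',d); I=im.astype(int)
m=(I[...,0]>150)&(I[...,1]<70)&(I[...,2]<70)&(P[...,2]<60)&(abs(P[...,1]+234)<110)&(abs(P[...,0]-620)<110); print(cv2.minAreaRect(P[m][:,:2].astype(np.float32)),m.sum())
```

```text
[ 619.98307789 -266.19859539   48.72362934]
0.63 ((615.1156005859375, -235.83721923828125), (195.79490661621094, 200.61155700683594), 3.951653003692627) [-0.12811001 48.49113873]
((624.1812133789062, -219.83009338378906), (196.08749389648438, 135.05874633789062), 2.82800030708313) 1418
```

Call:
{"api": "send_rows", "payload": {
  "targets": [
    [[0,0,0,0,0,-0.15,1],[0,0,0,0,0,-0.15,1],[0,0,0,0,0,-0.04,1],[0,0,0,0,0,0,1],[0,0,0,0,0,0,0.05],[0,0,0,0,0,0,0.05],[0,0,0,0,0,0,0.05],[0,0,0,0,0,0,0.05],[0,0,0,0,0,0.15,0.05],[0,0,0,0,0,0.2,0.05],[0,0,0,0,0,0.2,-0.2],[0,0,0,0,0,0.2,-0.2]]
  ]
}}

```text
time_s: 26.35
ee_pos: [624.9, -267.8, 139.3]
ee_rot: [179.9, -0.3, 6.2]
force: [1.2, -0.8, 0.8]
gripper_width: 54.1
gripper_force: 0.0
```

Call:
{"api": "send_rows", "payload": {
  "targets": [
    [[0,0,0,-0.064,0.193,0,-0.2],[0,0,0,-0.064,0.193,0,-0.2],[0,0,0,-0.064,0.193,0,-0.2],[0,0,0,-0.064,0.193,0,-0.2],[0,0,0,-0.064,0.193,0,-0.2],[0,0,0,-0.064,0.193,0,-0.2],[0,0,0,-0.064,0.193,0,-0.2],[0,0,0,-0.064,0.193,0,-0.2],[0,0,0,-0.064,0.193,0,-0.2],[0,0,0,-0.064,0.193,0,-0.2],[0,0,0,-0.064,0.193,0,-0.2],[0,0,-0.04,-0.064,0.193,0,-0.2]]
  ]
}}

```text
time_s: 27.55
ee_pos: [470.8, 196.8, 138.0]
ee_rot: [179.9, -0.4, 2.5]
force: [0.9, -0.4, -0.6]
gripper_width: 54.5
gripper_force: 0.0
```

Call:
{"api": "send_rows", "payload": {
  "targets": [
    [[0,0,0,-0.064,0.193,0,-0.2],[0,0,0,-0.064,0.193,0,-0.2],[0,0,0,0,0,-0.2,-0.2],[0,0,0,0,0,-0.2,-0.2],[0,0,0,0,0,0,-0.2],[0,0,0,0,0,0,-0.2]]
  ]
}}

```text
time_s: 28.15
ee_pos: [446.0, 272.6, 58.0]
ee_rot: [179.9, -0.3, 2.6]
force: [-0.3, -0.1, 0.1]
gripper_width: 55.2
gripper_force: 0.0
```

Run:
```python
from scan import *
scan(['tube','tag'],'10')
print(env.state()['ee_pos'],env.state()['ee_rot'])
```

```text
top tube 0.82 [275, 257] [331. 118.  15.] rect 320,120 81x31 ax -141 z95 18 col [196 106 124]
top tube 0.6 [404, 158] [ 624. -277.   21.] rect 622,-268 83x31 ax -174 z95 21 col [235 232 224]
top tube 0.55 [325, 128] [714. -36.  38.] rect 711,-38 77x24 ax 79 z95 41 col [206 199 188]
top tube 0.52 [324, 136] [689. -33.  39.] rect 689,-30 79x26 ax 81 z95 45 col [199 193 181]
top tube 0.5 [268, 135] [701. 136.  11.] rect 694,130 73x26 ax 90 z95 18 col [255 199 232]
top tube 0.36 [316, 178] [561.  -6.  56.] rect 568,-5 158x331 ax 168 z95 79 col [253 233 169]
top tag 0.73 [394, 230] [ 406. -243.    7.] rect 413,-248 90x38 ax -152 z95 8 col [121 237 116]
scene tube 0.71 [317, 320] [ 629. -276.   21.] rect 626,-269 80x27 ax -174 z95 22 col [210 202 196]
scene tube 0.66 [313, 123] [264. 380.  15.] rect 268,386 79x28 ax -138 z95 19 col [ 50  99 193]
scene tube 0.6 [293, 177] [324. 120.  15.] rect 326,117 79x28 ax -143 z95 18 col [157  89 104]
scene tube 0.59 [256, 279] [ 409. -250.    3.] rect 419,-248 87x37 ax -156 z95 9 col [ 97 194 101]
scene tube 0.52 [393, 215] [690. 136.  18.] rect 701,132 29x84 ax 91 z95 18 col [242 152 181]
scene tube 0.51 [341, 158] [437. 270.  20.] rect 450,271 78x35 ax -178 z95 18 col [90 85 82]
scene tube 0.43 [375, 253] [694. -29.  47.] rect 694,-32 82x24 ax 78 z95 47 col [172 168 161]
scene tag 0.67 [259, 279] [ 418. -246.    5.] rect 419,-247 87x39 ax -152 z95 9 col [ 96 193 100]
[446.86840527 272.84980598  58.99551116] [179.96699887  -0.45497551   2.61931801]
```

Call:
{"api": "send_rows", "payload": {
  "targets": [
    [[0,0,0,0,0,-0.15,-0.2],[0,0,0,0,0,-0.15,-0.2],[0,0,0,0,0,-0.125,-0.2],[0,0,0,0,0,0,1],[0,0,0,0,0,0,1],[0,0,0,0,0,0,1],[0,0,0,0,0,0,1],[0,0,0,0,0,0,1],[0,0,0,0,0,0,1],[0,0,0,0,0,0,1]]
  ]
}}

```text
time_s: 29.45
ee_pos: [446.1, 272.6, -27.0]
ee_rot: [179.9, -0.3, 2.7]
force: [-1.6, -1.2, 5.9]
gripper_width: 27.5
gripper_force: 35.0
```

Call:
{"api": "send_rows", "payload": {
  "targets": [
    [[0,0,0,0,0,0.1,1],[0,0,0,0,0,0.2,1],[0,0,0,0,0,0.2,1],[0,0,0,0,0,0.2,1],[0,0,0.04,0,0,0.13,1],[0,0,0,0.066,-0.182,0,1],[0,0,0,0.066,-0.182,0,1],[0,0,0,0.066,-0.182,0,1],[0,0,0,0.066,-0.182,0,1],[0,0,0,0.066,-0.182,0,1],[0,0,0,0.066,-0.182,0,1],[0,0,0,0.066,-0.182,0,1]]
  ]
}}

```text
time_s: 30.65
ee_pos: [538.1, 16.3, 138.0]
ee_rot: [179.9, -0.3, 6.2]
force: [1.1, -0.1, 0.6]
gripper_width: 27.9
gripper_force: 35.0
```

Call:
{"api": "send_rows", "payload": {
  "targets": [
    [[0,0,0,0.066,-0.182,0,1],[0,0,0,0.066,-0.182,0,1],[0,0,0,0.066,-0.182,0,1],[0,0,0,0.066,-0.182,0,1],[0,0,0,0.066,-0.182,0,1],[0,0,0,0.066,-0.182,0,1],[0,0,0,0,0,-0.2,1],[0,0,0,0,0,-0.2,1],[0,0,0,0,0,0,1],[0,0,0,0,0,0,1]]
  ]
}}

```text
time_s: 31.65
ee_pos: [617.2, -200.4, 58.1]
ee_rot: [179.9, -0.2, 6.3]
force: [1.0, -0.6, -0.4]
gripper_width: 27.9
gripper_force: 35.0
```

Call:
{"api": "send_rows", "payload": {
  "targets": [
    [[0,0,0,0,0,-0.2,1],[0,0,0,0,0,-0.15,1],[0,0,0,0,0,-0.04,1],[0,0,0,0,0,0,1],[0,0,0,0,0,0,0.05],[0,0,0,0,0,0,0.05],[0,0,0,0,0,0,0.05],[0,0,0,0,0,0,0.05],[0,0,0,0,0,0.15,0.05],[0,0,0,0,0,0.2,0.05],[0,0,0,0,0,0.2,-0.2],[0,0,0,0,0,0.2,-0.2]]
  ]
}}

```text
time_s: 32.85
ee_pos: [617.3, -200.6, 132.4]
ee_rot: [179.9, -0.3, 6.2]
force: [1.1, -0.8, 0.4]
gripper_width: 54.3
gripper_force: 0.0
```

Run:
```python
from scan import *
scan(['tube','tag','stop_grip','tag_hole'],'11')
t=cv2.imread('pics/top11.png')
cv2.imwrite('pics/c11.png',t)
```

```text
top tube 0.68 [322, 138] [683. -27.  39.] rect 688,-27 72x24 ax 80 z95 45 col [193 188 177]
top tube 0.68 [327, 130] [707. -42.  41.] rect 710,-37 79x28 ax 79 z95 41 col [192 186 174]
top tube 0.6 [274, 256] [334. 121.  13.] rect 322,120 79x30 ax -142 z95 18 col [255 188 224]
top tube 0.55 [184, 283] [260. 386.  15.] rect 260,390 80x34 ax -138 z95 18 col [ 58 124 240]
top tube 0.5 [265, 135] [700. 145.  15.] rect 694,132 27x76 ax 89 z95 17 col [255 188 224]
top tube 0.41 [379, 168] [ 594. -200.   19.] rect 593,-199 34x21 ax -177 z95 22 col [96 93 88]
top stop_grip 0.53 [321, 136] [689. -24.  42.] 
top stop_grip 0.51 [293, 156] [614.  59. 126.] 
top tag_hole 0.44 [315, 189] [528.  -2.  66.] 
scene tube 0.57 [315, 320] [ 624. -278.   18.] rect 624,-269 83x29 ax -174 z95 23 col [110  95  92]
scene tube 0.56 [330, 300] [ 665. -276.  247.] rect 630,-199 64x32 ax -154 z95 21 col [151 109 106]
scene tube 0.54 [392, 216] [688. 134.  13.] rect 700,132 81x28 ax 89 z95 19 col [242 152 181]
scene tube 0.52 [317, 119] [261. 417.   1.] rect 268,395 79x42 ax -138 z95 18 col [ 52 100 191]
scene tube 0.49 [373, 251] [689. -44.  85.] rect 694,-31 82x25 ax 79 z95 46 col [165 161 155]
scene tube 0.44 [296, 176] [331. 129.  14.] rect 333,122 65x27 ax -144 z95 18 col [241 154 181]
scene tube 0.25 [414, 155] [663. 415.   7.] rect 664,435 177x43 ax 57 z95 10 col [180 171 163]
scene tag 0.75 [366, 241] [652.   1.  34.] rect 571,-7 140x333 ax 152 z95 61 col [66 79 93]
scene tag 0.68 [259, 280] [ 419. -249.    6.] rect 421,-248 85x34 ax -156 z95 9 col [ 61 115  72]
scene tag_hole 0.91 [270, 278] [ 444. -227.    1.]
```

View pics/c11.png

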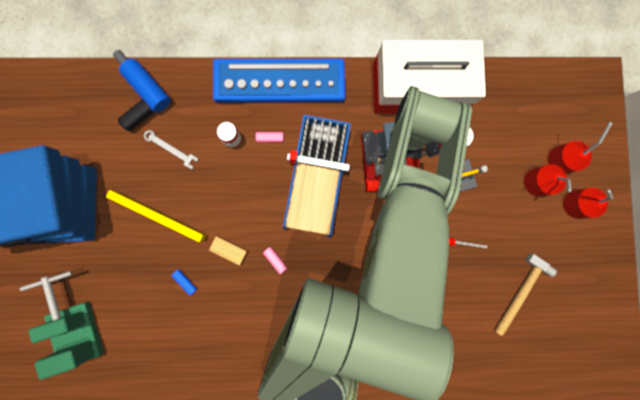

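Both squashed tubes lie in the tray at (379,168) and beside it, and two sound tubes are in the box at (325,133). No other grey tube shows. Now shut the stop.

Call:
{"api": "send_rows", "payload": {
  "targets": [
    [[0,0,0.09,0,0.186,0,-0.2],[0,0,0.09,0,0.186,0,-0.2],[0,0,0.09,0,0.186,0,-0.2],[0,0,0.09,0,0.186,0,-0.2],[0,0,0.09,0,0.186,0,-0.2],[0,0,0.09,0,0.186,0,-0.2],[0,0,0.09,0,0.186,0,-0.2],[0,0,0.09,0,0,0,-0.2],[0,0,0.09,0,0,0,-0.2],[0,0,0,0,0,-0.11,-0.2],[0,0,0,0,0,-0.12,-0.2],[0,0,0,0,0,0,-0.2]]
  ]
}}

```text
time_s: 34.55
ee_pos: [614.4, 59.6, 80.6]
ee_rot: [-179.6, -0.2, 79.2]
force: [-0.5, -0.5, -0.9]
gripper_width: 54.8
gripper_force: 0.0
```

Call:
{"api": "send_rows", "payload": {
  "targets": [
    [[0,0,0,0,0,0,1],[0,0,0,0,0,0,1],[0,0,0,0,0,0,1],[0,0,0,0,0,0,1],[0,0,0,0,0,0,1],[0,0,0,0,0,0,1]]
  ]
}}

```text
time_s: 35.15
ee_pos: [618.7, 59.7, 85.5]
ee_rot: [179.7, -0.3, 79.1]
force: [2.4, -2.0, 3.2]
gripper_width: 26.0
gripper_force: 35.0
```

Call:
{"api": "send_rows", "payload": {
  "targets": [
    [[0,0,0,-0.012,-0.06,0,1],[0,0,0,-0.012,-0.06,0,1],[0,0,0,-0.012,-0.06,0,1],[0,0,0,-0.012,-0.06,0,1],[0,0,0,-0.012,-0.06,0,1],[0,0,0,-0.012,-0.06,0,1],[0,0,0,0,0,0,1],[0,0,0,0,0,0,1]]
  ]
}}

```text
time_s: 35.95
ee_pos: [604.3, -14.0, 85.5]
ee_rot: [179.7, -0.3, 79.1]
force: [5.0, 0.0, 6.3]
gripper_width: 25.8
gripper_force: 35.0
```

Call:
{"api": "send_rows", "payload": {
  "targets": [
    [[0,0,0,-0.002,-0.012,0,1],[0,0,0,-0.002,-0.01,0,1],[0,0,0,0,0,0,1],[0,0,0,0,0,0,1]]
  ]
}}

```text
time_s: 36.35
ee_pos: [604.3, -14.1, 85.5]
ee_rot: [179.7, -0.7, 79.0]
force: [6.9, 11.1, 4.0]
gripper_width: 25.5
gripper_force: 35.0
```

Call:
{"api": "send_rows", "payload": {
  "targets": [
    [[0,0,0,0,0,0,-0.2],[0,0,0,0,0,0,-0.2],[0,0,0,0,0,0,-0.2],[0,0,0,0,0,0.2,-0.2],[0,0,-0.084,-0.125,-0.15,0.1,-0.2],[0,0,-0.084,-0.125,-0.15,0,-0.2],[0,0,-0.084,-0.125,-0.15,0,-0.2],[0,0,-0.084,-0.125,-0.15,0,-0.2],[0,0,-0.084,-0.125,-0.15,0,-0.2],[0,0,-0.084,-0.125,-0.15,0,-0.2],[0,0,-0.084,-0.125,-0.15,0,-0.2],[0,0,0,-0.125,-0.15,0,-0.2]]
  ]
}}

```text
time_s: 37.55
ee_pos: [399.9, -257.6, 144.0]
ee_rot: [180.0, -0.2, 26.1]
force: [-0.2, -0.6, 0.0]
gripper_width: 54.8
gripper_force: 0.0
```

Run:
```python
from scan import *
scan(['stop_grip','tag','tag_hole'],'12')
print(env.state()['ee_pos'],env.state()['ee_rot'])
im,d=optics.grab_frame('scene');P=cloud('scene',d);I=im.astype(int)
m=(I[...,1]>1.25*I[...,0])&(I[...,1]>1.2*I[...,2])&(abs(P[...,2]-6)<8)&(P[...,1]<-180)
print('green',cv2.minAreaRect(P[m][:,:2].astype(np.float32)),m.sum())
```

```text
top stop_grip 0.47 [321, 160] [602. -17. 128.] 
top stop_grip 0.27 [316, 185] [541.  -6.  56.] 
top tag 0.58 [394, 222] [ 430. -244.    5.] rect 428,-241 61x36 ax -155 z95 8 col [ 72 193  85]
top tag_hole 0.75 [390, 217] [ 445. -234.   -2.] 
scene stop_grip 0.54 [350, 224] [601. -18. 129.] 
scene tag 0.76 [259, 278] [ 416. -244.    7.] rect 421,-247 89x39 ax -155 z95 8 col [ 69 138  80]
scene tag_hole 0.68 [269, 280] [ 443. -233.   -2.] 
[ 402.64826638 -255.83754665  144.25789934] [179.92225558  -0.29279552  26.31527323]
green ((418.8815612792969, -246.82904052734375), (91.91057586669922, 39.532806396484375), 26.395771026611328) 252
```

Call:
{"api": "send_rows", "payload": {
  "targets": [
    [[0,0,0,0.015,0.015,-0.2,-0.2],[0,0,0,0,0,-0.2,-0.2],[0,0,0,0,0,-0.2,-0.2],[0,0,0,0,0,-0.15,-0.2],[0,0,0,0,0,-0.09,-0.2],[0,0,0,0,0,0,-0.2],[0,0,0,0,0,0,-0.2],[0,0,0,0,0,-0.015,-0.2],[0,0,0,0,0,0,-0.2]]
  ]
}}

```text
time_s: 38.9
ee_pos: [406.0, -254.0, -25.7]
ee_rot: [179.8, -0.4, 26.2]
force: [-0.6, 0.6, 0.5]
gripper_width: 54.8
gripper_force: 0.0
```

Call:
{"api": "send_rows", "payload": {
  "targets": [
    [[0,0,0,0,0,-0.01,-0.2],[0,0,0,0,0,0,-0.2],[0,0,0,0,0,0,1],[0,0,0,0,0,0,1],[0,0,0,0,0,0,1],[0,0,0,0,0,0,1],[0,0,0,0,0,0,1],[0,0,0,0,0,0,1],[0,0,0,0,0,0,1]]
  ],
  "grip_force": 20
}}

```text
time_s: 39.8
ee_pos: [405.2, -253.7, -28.4]
ee_rot: [179.9, -0.3, 26.2]
force: [-0.1, 0.1, 1.9]
gripper_width: 35.7
gripper_force: 20.0
```

Call:
{"api": "send_rows", "payload": {
  "targets": [
    [[0,0,0,0,0,0.1,1],[0,0,0,0,0,0.15,1],[0,0,0,0,0,0.2,1],[0,0,0,0,0,0.2,1],[0,0,-0.089,0,0,0.2,1],[0,0,-0.089,0.05,-0.03,0,1],[0,0,-0.089,0.07,-0.04,0,1],[0,0,-0.089,0.07,-0.04,0,1],[0,0,-0.089,0.07,-0.04,0,1],[0,0,-0.089,0.07,-0.04,0,1],[0,0,-0.089,0.07,-0.04,0,1],[0,0,-0.089,0.07,-0.04,0,1]]
  ],
  "grip_force": 35
}}

```text
time_s: 41.0
ee_pos: [499.5, -307.8, 141.0]
ee_rot: [179.9, -0.2, -38.2]
force: [0.7, 0.5, 0.4]
gripper_width: 35.3
gripper_force: 35.0
```

Call:
{"api": "send_rows", "payload": {
  "targets": [
    [[0,0,-0.089,0.06,-0.05,0,1],[0,0,-0.089,0.06,-0.05,0,1],[0,0,-0.089,0.06,-0.05,0,1],[0,0,-0.092,0,-0.055,0,1],[0,0,0,0,0,0,1],[0,0,0,0,0,0,1],[0,0,0,0,0,0,1]]
  ]
}}

```text
time_s: 41.7
ee_pos: [534.9, -348.0, 141.3]
ee_rot: [179.9, -0.3, -70.0]
force: [-0.9, 1.7, -0.6]
gripper_width: 35.6
gripper_force: 35.0
```

Run:
```python
from scan import *
scan(['tag','tag_hole','hook_tip'],'13')
s=env.state();print(s['ee_pos'],s['ee_rot'],s['qpos'],s['gripper_width'])
K,R,t=cam('scene')
def pj(X): p=K@(R@np.array(X,float)+t); return (p[:2]/p[2])
im=cv2.imread('pics/scene13.png'); c=cv2.resize(im[280:400,200:340],(700,600),interpolation=cv2.INTER_CUBIC)
e=np.array(s['ee_pos']); y=np.radians(s['ee_rot'][2]); h=e+[42.5*np.cos(y),42.5*np.sin(y),31.4]; print('hole',h,pj(h),'tip',pj((550,-389,150)))
for X,col in ((h,(255,0,0)),((550,-389,150),(0,0,255)),((550,-389,124),(255,255,0))): cv2.circle(c,tuple(((pj(X)-[200,280])*5).astype(int).tolist()),4,col,1)
cv2.imwrite('pics/c13.png',c)
```

```text
top tag 0.75 [444, 181] [ 534. -341.  172.] rect 529,-340 36x48 ax 105 z95 178 col [ 81 117  79]
top tag_hole 0.71 [463, 176] [ 523. -314.  358.] 
scene tag 0.58 [266, 322] [ 545. -371.  174.] rect 546,-374 36x62 ax 121 z95 178 col [37 73 40]
scene tag_hole 0.72 [213, 327] [ 384. -424.   16.] 
scene tag_hole 0.64 [263, 327] [ 502. -359.    2.] 
scene tag_hole 0.63 [267, 332] [ 519. -365.    3.] 
scene hook_tip 0.56 [260, 335] [ 549. -403.  176.] 
[ 535.23279111 -348.53806039  141.56770552] [179.89027101  -0.30694938 -70.13852108] [-33.94915528  25.50732961  84.70078706  -0.2878353   69.60917923
 126.28951786] 35.09841391971581
hole [ 549.67205132 -388.51002262  172.96770552] [263.62241651 329.72984184] tip [264.90458226 332.37391027]
```

View pics/c13.png

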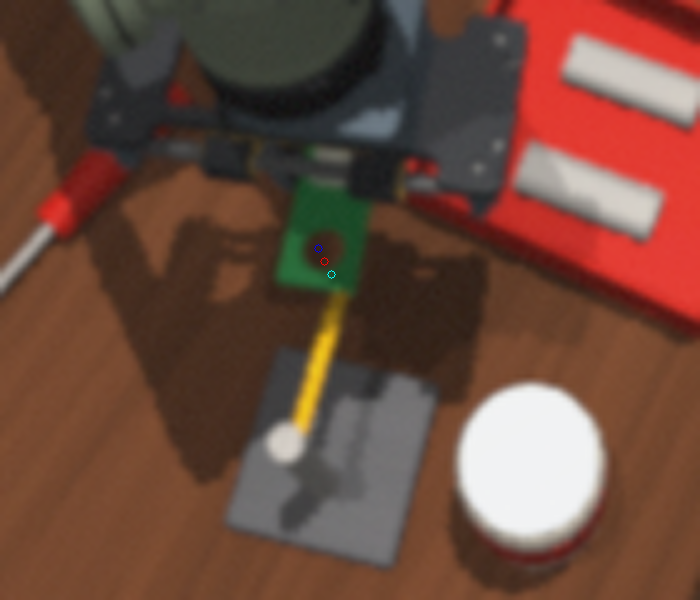

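Run:
```python
from h import *
s=cv2.cvtColor(cv2.imread('pics/scene1.png'),cv2.COLOR_BGR2RGB).astype(int); t=cv2.cvtColor(cv2.imread('pics/top1.png'),cv2.COLOR_BGR2RGB).astype(int)
yl=lambda I:(I[...,0]>120)&(I[...,1]>.6*I[...,0])&(I[...,2]<.45*I[...,0])
for n,I,r in(('scene',s,(320,375,245,285)),('top',t,(160,190,445,490))):
    v,u=np.nonzero(yl(I[r[0]:r[1],r[2]:r[3]])); print(n,sorted(zip((v+r[0]).tolist(),(u+r[2]).tolist()))[:40])
for c,uv in(('scene',(266.7,334)),('scene',(267,331)),('top',(457,173))): print(c,ray(c,uv,150).round(1))
g=cv2.cvtColor(cv2.imread('pics/scene13.png'),cv2.COLOR_BGR2RGB).astype(int)
for r in range(320,340): print(r,[''.join('%02x'%x for x in g[r,c]) for c in range(255,275,1)])
```

```text
scene [(320, 245), (320, 246), (320, 247), (320, 248), (320, 249), (320, 250), (320, 251), (320, 252), (320, 253), (320, 254), (320, 256), (320, 257), (320, 258), (320, 259), (320, 260), (320, 261), (320, 262), (320, 263), (320, 264), (320, 265), (320, 266), (320, 267), (320, 268), (320, 269), (320, 272), (320, 273), (321, 245), (321, 246), (321, 247), (321, 248), (321, 249), (321, 250), (321, 257), (321, 258), (321, 259), (321, 260), (321, 261), (321, 262), (321, 263), (321, 264)]
top [(162, 452), (164, 445), (164, 483), (164, 486), (165, 487), (166, 472), (166, 479), (167, 475), (167, 476), (168, 473), (168, 476), (169, 473), (169, 474), (169, 475), (169, 476), (169, 477), (169, 478), (170, 472), (170, 473), (170, 474), (170, 475), (170, 476), (170, 477), (170, 478), (170, 488), (171, 469), (171, 470), (171, 471), (171, 472), (171, 473), (171, 474), (171, 475), (171, 476), (171, 477), (171, 478), (172, 464), (172, 465), (172, 466), (172, 467), (172, 468)]
scene [ 555.8 -390.2  150. ]
scene [ 552.7 -384.   150. ]
top [ 558.1 -385.4  150. ]
320 ['422a1c', '3d291e', '36271d', '2e3420'
[... 3356 characters left out ...]
42d', '21532c', '1d4c29', '1c4927', '1e4323', '28361f', '30271a', '33231a', '312015']
337 ['342b1c', '32321e', '333723', '303921', '2f3d24', '2f4226', '2d4527', '2c4a2b', '2a4d2d', '29502e', '2c5530', '305c31', '346232', '30532a', '274a26', '264425', '2b321e', '32261a', '322118', '301e15']
338 ['362319', '37271d', '37291c', '36281c', '33281b', '332c1d', '322b1f', '302e1e', '303321', '303520', '363e23', '464d25', '525a27', '4e5120', '404b24', '304224', '30301f', '32241a', '31211c', '302016']
339 ['37251c', '37251c', '352519', '36261d', '35241b', '332519', '342419', '35261d', '36261b', '382b1d', '43341a', '59471a', '655219', '624f19', '4e431c', '39361f', '31271a', '312118', '32231c', '312119']
```

Run:
```python
from h import *
s=cv2.cvtColor(cv2.imread('pics/scene1.png'),cv2.COLOR_BGR2RGB)
for r in range(328,346): print(r,' '.join(''.join('%02x'%x for x in s[r,c]) for c in range(259,273)))
t=cv2.cvtColor(cv2.imread('pics/top1.png'),cv2.COLOR_BGR2RGB)
for r in range(170,184): print(r,' '.join(''.join('%02x'%x for x in t[r,c]) for c in range(452,472)))
for c,uv,z in(('scene',(264.2,329.3),176),): print(c,ray(c,uv,z).round(1))
```

```text
328 7f4f33 814f34 804f33 804f33 814f34 7f4e35 7b4b32 794a31 784a30 7a4c33 764930 74482e 72472d 74482e
329 815036 814f34 804f33 804f34 7e4d32 7c4c31 794a31 784a32 794b32 784931 754a31 72472f 734830 764930
330 804f33 814f35 804f34 7f4e33 7e4d32 794a31 784b31 78492e 784a30 774930 74482e 73472f 74472f 784a32
331 825035 804f33 814f33 804e34 7b4c32 784b31 784930 784a30 784b31 754a30 744830 73472f 764a31 774930
332 804f33 804f34 805034 7f4f35 794b30 784b30 7c4f2f 865831 84582e 784b2d 73472f 744830 76482f 784930
333 805034 815035 7f4f33 7c4d32 7a4c32 7e5031 95662e b2812b b28129 8f642b 774d2e 75482e 774a30 7a4c32
334 804f34 815034 7d4e31 784b30 7a4b31 87582e b4812a dea921 dca721 ad7f22 82582d 774b30 784b31 7b4c33
335 815034 7f4d32 7b4b30 784a30 7a4c30 87592f b07f27 daa61c d6a11b a67c20 7f5828 784c30 794b31 784b31
336 804f34 7c4c31 7a4b31 784b31 794d32 7e512f 926729 a87e1f a27a19 84641b 765424 784c2e 794b31 784b31
337 7e4e33 7b4c31 784b31 794c32 774a30 754a2d 79522b 7e5b24 795c18 745817 785823 794f2d 794b31 784a31
338 7c4c31 794a31 784b31 794a33 774a30 73482e 764d2b 7a5722 7d5e19 81631b 866222
[... 2080 characters left out ...]
5253 555658 515255 4c4d4f 4b4b4d 525355 5f5e5f 696969 747372 787675 727170 6b6968 686565 6b6b6b
180 6d6d6c 676565 5c5a5b 555251 515050 4e4e4e 545456 5e5e5f 626262 636263 646364 6b6a6a 747373 797878 7d7a7b 7f7d7c 7e7c7b 7a7977 797676 7b7a79
181 5a5758 575555 525051 514f4f 565456 605f5f 6a696a 747273 787875 787776 787776 7b7a79 7c7b7b 7f7d7c 7f7f7d 807d7c 7f7d7c 7e7c7b 7e7c7b 7f7d7d
182 625f5f 676364 676464 686565 6b6a6a 747373 7b7a79 7e7c7c 7e7d7c 817f7f 7f7f7e 7f7e7d 7f7e7d 7e7d7c 7e7d7b 7e7d7b 7e7c7b 7e7d7c 7e7c7b 7f7d7c
183 777373 7e797a 7e7979 7c7878 7d7a7a 7d7c7c 7e7d7d 7f7c7d 7f7c7c 7f7d7c 7e7d7c 7e7d7c 7d7c7b 7f7d7c 7e7d7b 7e7d7b 7d7b7a 7e7d7b 7f7c7a 807d7b
scene [ 551.1 -387.5  176. ]
```

Hole at scene pixel (264.2,329.3), tip cap at (266.5,334.5): the hole must shift by about (+5,-3.5) mm. Then lower.

Call:
{"api": "send_rows", "payload": {
  "targets": [
    [[0,0,0,0.025,-0.018,0,1],[0,0,0,0,0,-0.05,1],[0,0,0,0,0,-0.05,1],[0,0,0,0,0,-0.025,1],[0,0,0,0,0,0,1],[0,0,0,0,0,0,1]]
  ]
}}

```text
time_s: 42.7
ee_pos: [540.1, -352.2, 116.2]
ee_rot: [179.9, -0.3, -70.2]
force: [-0.4, -0.1, 0.0]
gripper_width: 35.5
gripper_force: 35.0
```

Run:
```python
from h import *
im,d=optics.grab_frame('scene'); save('scene14',im); s=env.state(); print(s['ee_pos'],s['force'],s['gripper_width'])
cv2.imwrite('pics/c14.png',cv2.resize(cv2.cvtColor(im[310:360,240:290],cv2.COLOR_RGB2BGR),(600,600),interpolation=cv2.INTER_CUBIC))
```

```text
[ 540.3848353  -352.35606369  116.61327591] [ 0.05585556  0.74696187 -1.01697493] 35.70834308044896
```

View pics/c14.png

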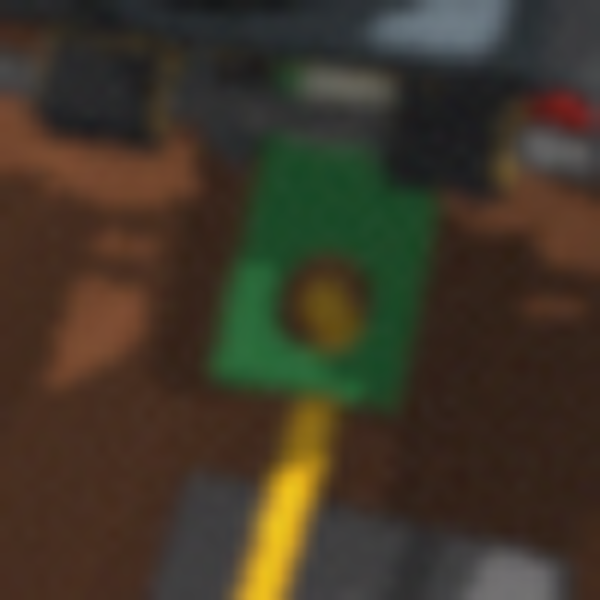

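The crop shows the yellow tip inside the hole at about (266,335), with no contact force, so the tag is threaded. Lower to the arm.

Call:
{"api": "send_rows", "payload": {
  "targets": [
    [[0,0,0,0,0,-0.04,1],[0,0,0,0,0,-0.04,1],[0,0,0,0,0,0,1],[0,0,0,0,0,0,1]]
  ]
}}

```text
time_s: 43.15
ee_pos: [540.0, -352.1, 100.0]
ee_rot: [179.9, -0.3, -70.2]
force: [-0.3, -0.4, 0.9]
gripper_width: 36.0
gripper_force: 35.0
```

Call:
{"api": "send_rows", "payload": {
  "targets": [
    [[0,0,0,0,0,0,-0.2],[0,0,0,0,0,0,-0.2],[0,0,0,0,0,0,-0.2],[0,0,0,0,0,0,-0.2],[0,0,0,0,0,0,-0.2],[0,0,0,0,0,0.1,-0.2],[0,0,0,0,0,0.2,-0.2],[0,0,0,0,0,0.2,-0.2],[0,0,0,-0.05,0.15,0,-0.2],[0,0,0,-0.1,0.15,0,-0.2],[0,0,0,-0.1,0.15,0,-0.2],[0,0,0,-0.1,0.15,0,-0.2]]
  ]
}}

```text
time_s: 44.35
ee_pos: [469.4, -231.1, 200.5]
ee_rot: [179.9, -0.3, -70.2]
force: [0.8, 0.6, -0.8]
gripper_width: 54.6
gripper_force: 0.0
```

Run:
```python
from scan import *
scan(['tag','tag_hole','stop_grip','tube'],'15')
s=cv2.imread('pics/scene15.png');t=cv2.imread('pics/top15.png')
cv2.imwrite('pics/c15.png',np.hstack([cv2.resize(s[180:400,220:420],(500,550),interpolation=cv2.INTER_CUBIC),cv2.resize(t[100:210,300:360],(300,550),interpolation=cv2.INTER_CUBIC)]))
im,d=optics.grab_frame('scene');P=cloud('scene',d);I=im.astype(int)
m=(I[...,1]>1.25*I[...,0])&(I[...,1]>1.2*I[...,2])&(P[...,1]<-300); q=P[m]; print(len(q),np.percentile(q,[2,50,98],axis=0).round())
```

```text
top tag 0.65 [454, 137] [ 665. -395.  117.] rect 667,-412 65x63 ax 90 z95 121 col [240 233 222]
top tag_hole 0.54 [327, 127] [717. -42.  38.] 
top stop_grip 0.48 [318, 159] [604.  -9. 130.] 
top tube 0.73 [324, 138] [683. -32.  43.] rect 686,-31 63x19 ax 79 z95 45 col [213 206 193]
top tube 0.69 [274, 260] [323. 121.  16.] rect 320,121 81x32 ax -142 z95 18 col [255 192 228]
top tube 0.67 [402, 156] [ 630. -272.   18.] rect 628,-266 63x27 ax -173 z95 21 col [235 233 225]
top tube 0.6 [327, 130] [707. -42.  40.] rect 710,-38 69x24 ax 79 z95 41 col [205 200 188]
top tube 0.55 [266, 135] [699. 142.  17.] rect 693,134 76x23 ax 88 z95 17 col [255 204 233]
scene tag 0.54 [265, 354] [ 572. -428.  131.] rect 565,-428 6x37 ax 172 z95 133 col [ 78 151  87]
scene tag_hole 0.41 [262, 356] [ 567. -435.  126.] 
scene tag_hole 0.34 [332, 230] [548. -25.  59.] 
scene stop_grip 0.69 [367, 252] [669. -27.  26.] 
scene stop_grip 0.6 [350, 222] [599. -15. 135.] 
scene stop_grip 0.5 [381, 256] [715. -47.  84.] 
scene tube 0.8 [316, 318] [ 624. -273.   22.] rect 624,-267 84x32 ax -173 z95 22 col [208 195 187]
scene tube 0.71 [294, 178] [330. 117.  17.] rect 328,117 75x28 ax -143 z95 19 col [242 154 182]
scene tube 0.62 [322, 293] [ 605. -200.   13.] rect 620,-201 81x30 ax -173 z95 22 col [202 186 179]
scene tube 0.54 [395, 216] [697. 137.  15.] rect 701,131 80x26 ax 88 z95 18 col [241 151 180]
scene tube 0.5 [374, 254] [692. -33.  45.] rect 694,-29 76x22 ax 79 z95 46 col [172 168 162]
scene tube 0.42 [322, 308] [ 623. -236.    3.] rect 616,-225 192x183 ax -179 z95 8 col [214  58  48]
131 [[ 548. -516.   12.]
 [ 577. -432.  130.]
 [ 770. -421. 1067.]]
```

View pics/c15.png

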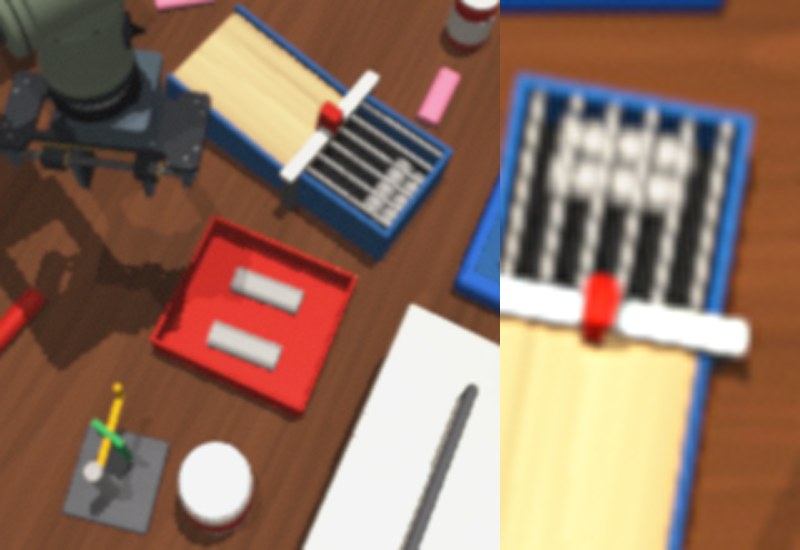

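The tag hangs on the hook's arm, crop (110,437). Both tubes of each kind are in place. I check the stop value and that the tag is at rest.

Call:
{"api": "send_rows", "payload": {
  "targets": [
    [[0,0,0,0,0,0,-0.2],[0,0,0,0,0,0,-0.2],[0,0,0,0,0,0,-0.2],[0,0,0,0,0,0,-0.2],[0,0,0,0,0,0,-0.2],[0,0,0,0,0,0,-0.2],[0,0,0,0,0,0,-0.2],[0,0,0,0,0,0,-0.2],[0,0,0,0,0,0,-0.2],[0,0,0,0,0,0,-0.2]]
  ]
}}

```text
time_s: 45.9
ee_pos: [470.2, -232.3, 200.5]
ee_rot: [179.9, -0.3, -70.2]
force: [0.5, -0.3, -0.4]
gripper_width: 54.6
gripper_force: 0.0
```

Run:
```python
from h import *
M=np.array([[.981,.1925],[-.1925,.981]])
g=[]
for _ in range(2):
    im,d=optics.grab_frame('top'); P=cloud('top',d); reg=P[130:180,270:360].reshape(-1,3); q=reg[(reg[:,2]>122)&(reg[:,2]<136)]; print('grip ramp xy',((q.mean(0)[:2]-[525.7,.8])@M.T@np.eye(2)).round(1),(q.mean(0)[:2]-[525.7,.8])@np.array([.1925,.981]))
    im,d=optics.grab_frame('scene'); P=cloud('scene',d);I=im.astype(int)
    m=(I[...,1]>1.25*I[...,0])&(I[...,1]>1.2*I[...,2])&(P[...,1]<-300)&(P[...,1]>-480)&(P[...,2]<200)&(P[...,0]<620); print(np.percentile(P[m],[5,50,95],axis=0).round().tolist(),m.sum())
print(env.state()['time_s'])
```

```text
grip ramp xy [ 70.8 -28.9] 0.0035299967238286455
[[548.0, -433.0, 13.0], [569.0, -429.0, 124.0], [583.0, -418.0, 133.0]] 88
grip ramp xy [ 70.7 -28.8] 0.09279977299672919
[[547.0, -433.0, 10.0], [570.0, -429.0, 127.0], [583.0, -421.0, 133.0]] 86
46.1
```

```bash
python3 -c "
from workcell import env
print(env.job_done())"
```

```text
the job is handed in; nothing more can be done
None
```

The job is handed in, though the hand-in returned no verdict. By my last camera checks, two sound tubes are in the barred box, two squashed ones are in the scrap tray (told apart by height and grip width, not tried on the ramp), the stop is shut, and the tag hangs at rest on the yellow hook.

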